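# Sort and pack a batch of inspected photo frames

## Robot

A 6-joint arm with a two-finger parallel gripper is mounted at the origin on the work surface. World frame = base frame: x ahead of the robot, y to its left, z up, the work surface at z = 0. Lengths are in m, angles in rad, forces in N, time in s.
With the tool pointing down it reaches from about 0.275 to 0.75 m from the base axis. Payload 10.2 kg.
Tool frame: the origin (TCP) lies at the very end of the fingers, on their centre line; the grasp point (between the pads) lies 19 mm behind it; z points along the fingers, y is the line along which they close (so a half turn about z gives the same grasp; the last joint's range is limited). The gripper opens to 85 mm and grips with 20 to 120 N. Pads are 22 mm wide; open, the fingers measure 114 mm over their backs; the gripper's body (76 mm by 85 mm) begins 54 mm behind the grasp point. The pads swing forward as they close: fully open they stand 13 mm farther back than shut.
Start: joints at [1.053, 0.313, 1.498, -0, 1.331, -0.223], TCP at [0.153, 0.502, 0.231] pointing down, gripper open.
Joint ranges: [-2.94, 2.94], [-0.97, 2.17], [0.19, 2.56], [-1.23, 4.37], [0.02, 3.11], [-2.88, 2.88]. Speed limits (rad/s): [2.39, 2.39, 3.01, 3.14, 3.14, 3.14].

## Interface

Orientations are given as a unit quaternion [w, x, y, z].
In Python, from bench import env, get_image, camera_model gives the robot as it stands. The module is installed in compiled form; this text tells all that it offers.
- The arm moves only by the shell command python3 -m crank 'ROWS' [FORCE]. ROWS is JSON, a list that holds one entry, the list of rows, each a list of 7 numbers: the shift along the tool's x, y, z in m, then the turn, a rotation vector about the tool's x, y, z in rad, then the opening, from -1 (shut) to 1 (fully open). In form: [[[dx, dy, dz, wx, wy, wz, claw], ...]]. A call has 1 to 10 rows; each row is the pose to reach, as a shift and turn from the pose commanded when the call began, along the tool's axes at that moment; what a row does not reach only later rows make up. A row lasts 1/8 s, in which the tool goes at most 62.5 mm and 10.7 degrees, less where a joint would pass 70% of its speed; a pose out of reach is approached as far as the arm can. A call with a gripper value outside its range is refused whole. The fingers move at their own pace and stop on an object; FORCE is the grip in N (left out, the last holds). Time passes only in rows, so rows that repeat a pose let the fingers close. It gives the time, the measured TCP pose, the force, the opening and the grip force at its end, in the units of the state.
- env.get_obs(): the state, without advancing time (a new reading comes with each control period).
- get_image(name): name is "side" or "top" or "wrist"; returns the picture (384x512x3 uint8, red, green, blue); there is no depth.
- camera_model(name): a dict with "K" (3x3 intrinsics, pixels), "dist_coeffs" ([k1, k2, p1, p2, k3] as OpenCV has them; the pictures are not rectified), "eye" and "rotation" of the camera in the world; the wrist camera has in their place "hand_eye" (4x4, takes a point from camera to tool coordinates, whose origin is the TCP and whose axes are the flange's). Camera axes: x right, y up, looking along -z (the intrinsics and any distortion apply to the point x, -y, -z); pixel columns grow to the right and rows downward; lengths in m; the calibration is good to about 2 mm. A picture is of the moment at which its call begins: read the wrist's pose just before it. camera_model takes no time and is no camera call.
- env.hand_in(): hands the job in; it is judged then, once.
The state is a dict: "time": time; "qpos": joint angles; "qvel": joint speeds; "effort": joint torques, N m; "ee_pos": TCP position; "eef_rot": TCP orientation; "ft_force": force on the tool from outside, world axes, zero at the start; "ft_torque": the same for the moment, N m; "width": finger opening in m; "gripper_force": force on a finger pad.
Only numpy, scipy, OpenCV 4.12 (cv2) and the standard library are available. Lean on these libraries where they do the work, as an engineer would, in place of code of your own. Each camera call takes 0.05 s, during which the arm holds its last target. There are 200 camera calls.

## Task

Clear the batch of small brass photo frames off the table: lay each green-tagged frame flat, glass down, in a compartment of its own in the navy packing tray, and each red-tagged frame likewise in the yellow reject tray, and lift the tin of screws out of the white basket into a free compartment of the navy tray. When everything is in its place, press the blue batch button down, and leave the other things on the table where they are.

Things in the scene. Friction and masses are not known exactly. Their poses are not given: they have to be found in the camera images.
- green0: brass photo frame lying glass down, 90 (x) x 60 (y) x 10 mm, green tag at each end of its grey back: passed, goes in the navy packing tray. A black foot stands on the middle of the back, 44 (x) x 12 (y) x 22 mm high, top 32 mm above the underside: pinch its 12 mm width. Origin: centre of the underside, z up out of the back. About 120 g. None from the start if absent; None also while held.
- green1: brass photo frame lying glass down, 90 (x) x 60 (y) x 10 mm, green tag at each end of its grey back: passed, goes in the navy packing tray. A black foot stands on the middle of the back, 44 (x) x 12 (y) x 22 mm high, top 32 mm above the underside: pinch its 12 mm width. Origin: centre of the underside, z up out of the back. About 120 g. None from the start if absent; None also while held.
- green2: brass photo frame lying glass down, 90 (x) x 60 (y) x 10 mm, green tag at each end of its grey back: passed, goes in the navy packing tray. A black foot stands on the middle of the back, 44 (x) x 12 (y) x 22 mm high, top 32 mm above the underside: pinch its 12 mm width. Origin: centre of the underside, z up out of the back. About 120 g. None from the start if absent; None also while held.
- red0: brass photo frame lying glass down, 90 (x) x 60 (y) x 10 mm, red tag at each end of its grey back: rejected, goes in the yellow reject tray. A black foot stands on the middle of the back, 44 (x) x 12 (y) x 22 mm high, top 32 mm above the underside: pinch its 12 mm width. Origin: centre of the underside, z up out of the back. About 120 g. None from the start if absent; None also while held.
- red1: brass photo frame lying glass down, 90 (x) x 60 (y) x 10 mm, red tag at each end of its grey back: rejected, goes in the yellow reject tray. A black foot stands on the middle of the back, 44 (x) x 12 (y) x 22 mm high, top 32 mm above the underside: pinch its 12 mm width. Origin: centre of the underside, z up out of the back. About 120 g. None from the start if absent; None also while held.
- red2: brass photo frame lying glass down, 90 (x) x 60 (y) x 10 mm, red tag at each end of its grey back: rejected, goes in the yellow reject tray. A black foot stands on the middle of the back, 44 (x) x 12 (y) x 22 mm high, top 32 mm above the underside: pinch its 12 mm width. Origin: centre of the underside, z up out of the back. About 120 g. None from the start if absent; None also while held.
- pack_c0 (a point): centre of the floor of compartment 0 of the navy packing tray, 4 mm above the table; x along the compartment's 106 mm length, y along its 74 mm width, z up. The tray is fixed to the table, 224 x 160 x 18 mm high, with 2 x 2 open compartments, each 106 x 74 mm inside; walls and floor 4 mm thick. Which side of the table it is on changes from start to start
- pack_c1 (a point): centre of the floor of compartment 1 of the navy packing tray, 4 mm above the table; x along the compartment's 106 mm length, y along its 74 mm width, z up. The tray is fixed to the table, 224 x 160 x 18 mm high, with 2 x 2 open compartments, each 106 x 74 mm inside; walls and floor 4 mm thick. Which side of the table it is on changes from start to start
- pack_c2 (a point): centre of the floor of compartment 2 of the navy packing tray, 4 mm above the table; x along the compartment's 106 mm length, y along its 74 mm width, z up. The tray is fixed to the table, 224 x 160 x 18 mm high, with 2 x 2 open compartments, each 106 x 74 mm inside; walls and floor 4 mm thick. Which side of the table it is on changes from start to start
- pack_c3 (a point): centre of the floor of compartment 3 of the navy packing tray, 4 mm above the table; x along the compartment's 106 mm length, y along its 74 mm width, z up. The tray is fixed to the table, 224 x 160 x 18 mm high, with 2 x 2 open compartments, each 106 x 74 mm inside; walls and floor 4 mm thick. Which side of the table it is on changes from start to start
- reject_c0 (a point): centre of the floor of compartment 0 of the yellow reject tray, 4 mm above the table; x along the compartment's 106 mm length, y along its 74 mm width, z up. The tray is fixed to the table, 224 x 160 x 18 mm high, with 2 x 2 open compartments, each 106 x 74 mm inside; walls and floor 4 mm thick. Which side of the table it is on changes from start to start
- reject_c1 (a point): centre of the floor of compartment 1 of the yellow reject tray, 4 mm above the table; x along the compartment's 106 mm length, y along its 74 mm width, z up. The tray is fixed to the table, 224 x 160 x 18 mm high, with 2 x 2 open compartments, each 106 x 74 mm inside; walls and floor 4 mm thick. Which side of the table it is on changes from start to start
- reject_c2 (a point): centre of the floor of compartment 2 of the yellow reject tray, 4 mm above the table; x along the compartment's 106 mm length, y along its 74 mm width, z up. The tray is fixed to the table, 224 x 160 x 18 mm high, with 2 x 2 open compartments, each 106 x 74 mm inside; walls and floor 4 mm thick. Which side of the table it is on changes from start to start
- reject_c3 (a point): centre of the floor of compartment 3 of the yellow reject tray, 4 mm above the table; x along the compartment's 106 mm length, y along its 74 mm width, z up. The tray is fixed to the table, 224 x 160 x 18 mm high, with 2 x 2 open compartments, each 106 x 74 mm inside; walls and floor 4 mm thick. Which side of the table it is on changes from start to start
- tin: square steel tin of hanging screws with a brass lid, 46 x 46 x 28 mm high, about 90 g, shut; starts upright in the white open basket (fixed to the table, 130 x 130 x 50 mm high, walls and floor 4 mm), 20 to 50 mm clear of its walls. Origin: the middle of the tin, 14 mm above its underside; x and y square to its sides, z up
- batch (a joint): travel of the blue batch button, m: 0 up, 0.006 fully down (about 5 N, springs back); 0.004 counts as pressed
- batch_top (a point): centre of the top of the blue batch button, 36 mm across, which is pressed straight down into its white housing, fixed to the table
- brush: bystander, leave alone: brush lying to the right of the right-hand tray, seen from the robot
- driver: bystander, leave alone: screwdriver lying beyond the right-hand tray
- tape: bystander, leave alone: yellow tape roll, 72 mm across, 24 mm high, lying flat
- jar: bystander, leave alone: jar of pins, 56 mm across, 70 mm high
- mug: bystander, leave alone: white mug, 85 mm high
- moulding: bystander, leave alone: dark wood moulding sample, 130 x 22 x 16 mm, beyond the basket and the button
- eraser: bystander, leave alone: black rubber block, 45 x 20 x 14 mm, between the basket and the button

How it is judged:
On the way, in this order (a step that is already met when the one before it is completed fails the run):
1. every frame lies flat in a compartment of the tray for its tag colour and the tin is in a free compartment of the packing tray (((horizontal distance between green0 and pack_c0 below 0.018 m and z of green0 in the frame of pack_c0 below 0.005 m) or (horizontal distance between green0 and pack_c1 below 0.018 m and z of green0 in the frame of pack_c1 below 0.005 m) or (horizontal distance between green0 and pack_c2 below 0.018 m and z of green0 in the frame of pack_c2 below 0.005 m) or (horizontal distance between green0 and pack_c3 below 0.018 m and z of green0 in the frame of pack_c3 below 0.005 m)) and angle between each of green0, green1, green2, red0, red1, red2's own z axis and vertical below 0.08 rad and linear speed of each of green0, green1, green2, red0, red1, red2, tin below 0.03 m/s and ((horizontal distance between green1 and pack_c0 below 0.018 m and z of green1 in the frame of pack_c0 below 0.005 m) or (horizontal distance between green1 and pack_c1 below 0.018 m and z of green1 in the frame of pack_c1 below 0.005 m) or (horizontal distance between green1 and pack_c2 below 0.018 m and z of green1 in the frame of pack_c2 below 0.005 m) or (horizontal distance between green1 and pack_c3 below 0.018 m and z of green1 in the frame of pack_c3 below 0.005 m)) and ((horizontal distance between green2 and pack_c0 below 0.018 m and z of green2 in the frame of pack_c0 below 0.005 m) or (horizontal distance between green2 and pack_c1 below 0.018 m and z of green2 in the frame of pack_c1 below 0.005 m) or (horizontal distance between green2 and pack_c2 below 0.018 m and z of green2 in the frame of pack_c2 below 0.005 m) or (horizontal distance between green2 and pack_c3 below 0.018 m and z of green2 in the frame of pack_c3 below 0.005 m)) and ((horizontal distance between red0 and reject_c0 below 0.018 m and z of red0 in the frame of reject_c0 below 0.005 m) or (horizontal distance between red0 and reject_c1 below 0.018 m and z of red0 in the frame of reject_c1 below 0.005 m) or (horizontal distance between red0 and reject_c2 below 0.018 m and z of red0 in the frame of reject_c2 below 0.005 m) or (horizontal distance between red0 and reject_c3 below 0.018 m and z of red0 in the frame of reject_c3 below 0.005 m)) and ((horizontal distance between red1 and reject_c0 below 0.018 m and z of red1 in the frame of reject_c0 below 0.005 m) or (horizontal distance between red1 and reject_c1 below 0.018 m and z of red1 in the frame of reject_c1 below 0.005 m) or (horizontal distance between red1 and reject_c2 below 0.018 m and z of red1 in the frame of reject_c2 below 0.005 m) or (horizontal distance between red1 and reject_c3 below 0.018 m and z of red1 in the frame of reject_c3 below 0.005 m)) and ((horizontal distance between red2 and reject_c0 below 0.018 m and z of red2 in the frame of reject_c0 below 0.005 m) or (horizontal distance between red2 and reject_c1 below 0.018 m and z of red2 in the frame of reject_c1 below 0.005 m) or (horizontal distance between red2 and reject_c2 below 0.018 m and z of red2 in the frame of reject_c2 below 0.005 m) or (horizontal distance between red2 and reject_c3 below 0.018 m and z of red2 in the frame of reject_c3 below 0.005 m)) and ((x of tin in the frame of pack_c0 between -0.034 and 0.034 m and y of tin in the frame of pack_c0 between -0.018 and 0.018 m and z of tin in the frame of pack_c0 below 0.027 m) or (x of tin in the frame of pack_c1 between -0.034 and 0.034 m and y of tin in the frame of pack_c1 between -0.018 and 0.018 m and z of tin in the frame of pack_c1 below 0.027 m) or (x of tin in the frame of pack_c2 between -0.034 and 0.034 m and y of tin in the frame of pack_c2 between -0.018 and 0.018 m and z of tin in the frame of pack_c2 below 0.027 m) or (x of tin in the frame of pack_c3 between -0.034 and 0.034 m and y of tin in the frame of pack_c3 between -0.018 and 0.018 m and z of tin in the frame of pack_c3 below 0.027 m))), for 0.2 s.
2. then the blue batch button is pressed (value of joint batch above 0.004 m), for 0.05 s.
At the end, for the whole second after the job is handed in: Each frame present lies flat (within 0.08 rad, foot up) on the floor (within 5 mm) of a compartment of its colour's tray, within 18 mm of the centre; the tin lies or stands on the floor of a free navy compartment; all at rest, after the button was pressed (all of step 1); the robot touches nothing.
It fails at once if a bystander (brush, screwdriver, tape roll, jar, mug, moulding or rubber block) is moved more than 40 mm (distance of any of brush, driver, tape, jar, mug, moulding, eraser from where it was at the start of the episode above 0.04 m).
Of green0, red0, green1, red1, green2, red2 only 4 to 6 are there at a start; the rules pass over those that are not, and their reading is None.
At some moment in a run one of green0, red0, green1, red1, green2, red2 may be knocked a few centimetres aside while the robot is not near it.
Once in a run the grip may slacken for a moment while it holds something.
It also fails if it takes over 210 s, if anything falls off the work surface, if the arm or the gripper's body presses on something with over 40 N, if the wrist force passes 120 N, or if a joint passes its speed limit or range.

## Working session

There is one attempt and no reset: what is moved stays moved. The work goes in short steps, Python scripts to look and compute and a shell command to move; the robot and the scene stay as the last step left them, time stands still between calls to the robot, and variables do not carry over. Pictures are saved under pics/ and viewed, at most 14 in all, crops included, and the job is handed in when it is done.

```bash
mkdir -p pics; cat > h.py <<'E'
import numpy as np, cv2
from bench import env,get_image,camera_model
from scipy.spatial.transform import Rotation as R
def rot(q): return R.from_quat([q[1],q[2],q[3],q[0]]).as_matrix()
def cam(name,obs=None):
    m=camera_model(name)
    K=np.array(m["K"]);d=np.array(m["dist_coeffs"],float)
    if name=="wrist":
        T=np.eye(4);T[:3,:3]=rot(obs["eef_rot"]);T[:3,3]=obs["ee_pos"]
        T=T@np.array(m["hand_eye"]);return K,d,T[:3,3],T[:3,:3]
    r=np.array(m["rotation"],float)
    if r.size==4:r=rot(r)
    return K,d,np.array(m["eye"]),r
def ray(c,uv):
    K,d,e,r=c
    p=cv2.undistortPoints(np.array(uv,float).reshape(-1,1,2),K,d).reshape(-1,2)
    v=np.c_[p[:,0],-p[:,1],-np.ones(len(p))]@r.T
    return e,v
def onz(c,uv,z):
    e,v=ray(c,uv);return e+v*((z-e[2])/v[:,2])[:,None]
def proj(c,P):
    K,d,e,r=c
    p=(np.atleast_2d(P)-e)@r; p=p*[1,-1,-1]
    return cv2.projectPoints(p,np.zeros(3),np.zeros(3),K,d)[0].reshape(-1,2)
def tri(c1,u1,c2,u2):
    out=[]
    for a,b in zip(np.reshape(u1,(-1,2)),np.reshape(u2,(-1,2))):
        e1,v1=ray(c1,a);e2,v2=ray(c2,b);v1=v1[0];v2=v2[0]
        s=np.linalg.lstsq(np.c_[v1,-v2],e2-e1,rcond=None)[0]
        out.append((e1+v1*s[0]+e2+v2*s[1])/2)
    return np.array(out)
def snap(name,f,crop=None,k=1):
    o=env.get_obs();im=get_image(name);np.save(f"pics/{f}.npy",im)
    x=cv2.cvtColor(im,cv2.COLOR_RGB2BGR)
    if crop: x=x[crop[1]:crop[3],crop[0]:crop[2]]
    if k!=1:x=cv2.resize(x,None,fx=k,fy=k,interpolation=cv2.INTER_CUBIC)
    cv2.imwrite(f"pics/{f}.png",x);return o,im
E
python3 - <<'E'
from h import *
o,_=snap("top","t0",k=1.5625);snap("side","s0",k=1.5625)
print(o)
for n in("top","side","wrist"):print(camera_model(n))
E
```

```text
{'time': 0.0, 'qpos': array([ 1.05259314e+00,  3.13482979e-01,  1.49844471e+00, -1.94500774e-05,
        1.33098660e+00, -2.23393745e-01]), 'qvel': array([-0.00140729, -0.00118783, -0.00015011, -0.00117159,  0.0014117 ,
        0.00140159]), 'effort': array([-1.10755541e-04, -4.12266827e+01, -2.59745497e+01, -1.92323259e-04,
        4.09874061e-03, -3.14299473e-05]), 'ee_pos': array([0.15242557, 0.50211755, 0.23071533]), 'eef_rot': array([-2.30650491e-04,  1.46869174e-01,  9.89155705e-01, -6.19330112e-04]), 'ft_force': array([ 0.18894743, -0.19163276, -0.15172784]), 'ft_torque': array([ 0.01417928,  0.01576122, -0.01500227]), 'gripper_force': 0.0, 'width': 0.08555109132304077}
{'K': array([[372.15003768,   0.        , 252.31772074],
       [  0.        , 372.15003768, 183.53607654],
       [  0.        ,   0.        ,   1.        ]]), 'dist_coeffs': array([-0.04236368,  0.        ,  0.        ,  0.        ,  0.        ]), 'eye': array([0.369106  , 0.00612875, 1.1147103 ]), 'rotation': array([ 0.71189221,  0.07878079, -0.08031567, -0.69321892])}
{'K': array([[384.11082522,   0.       
[... 237 characters left out ...]
1769271,  0.79810944]), 'rotation': array([ 0.91032596,  0.41289338, -0.01968702, -0.02093128])}
{'K': array([[345.9689708 ,   0.        , 254.35528928],
       [  0.        , 345.9689708 , 190.78789989],
       [  0.        ,   0.        ,   1.        ]]), 'dist_coeffs': array([-0.08006296,  0.        ,  0.        ,  0.        ,  0.        ]), 'hand_eye': array([[ 1.30437634e-03,  9.57896744e-01,  2.87109955e-01,
         7.19399780e-02],
       [ 9.99999120e-01, -1.17963704e-03, -6.07449172e-04,
        -1.09384466e-04],
       [-2.43188045e-04,  2.87110495e-01, -9.57897439e-01,
        -1.42541827e-01],
       [ 0.00000000e+00,  0.00000000e+00,  0.00000000e+00,
         1.00000000e+00]])}
```

View pics/t0.png

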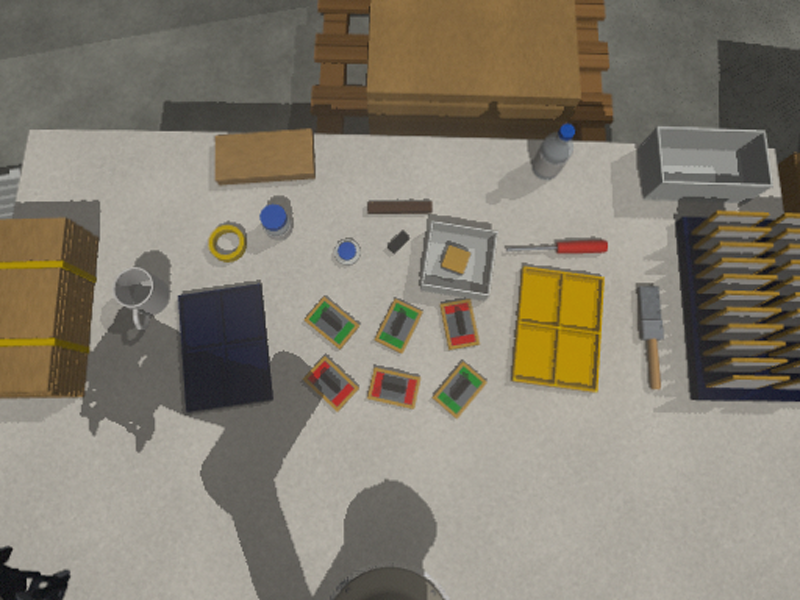

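View pics/s0.png

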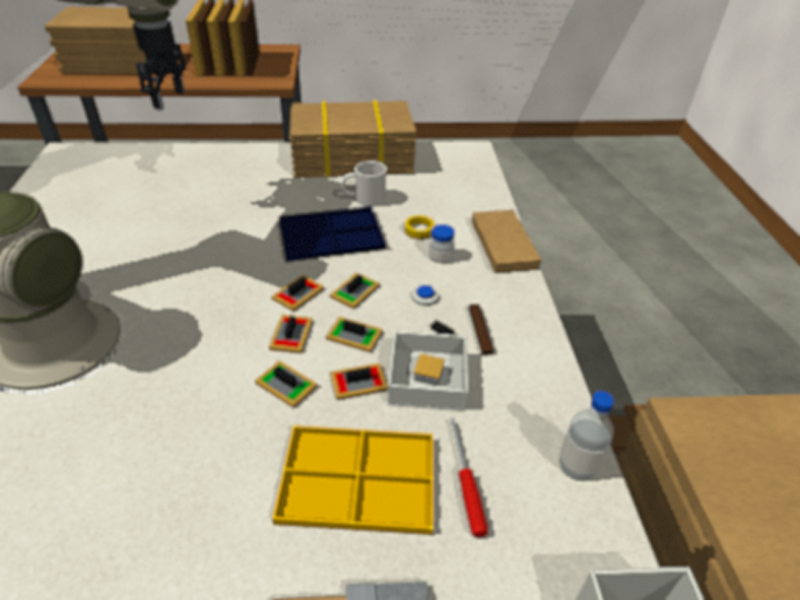

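Top view: all six frames are there, three green at scaled px (332,321), (398,324), (461,388) and three red at (460,323), (333,382), (394,387). The navy tray is left at about (226,347), the yellow tray right at (559,328), the tin at (455,259) and the button at (347,250). Next, enlarged crops.

```bash
python3 - <<'E'
from h import *
t=np.load("pics/t0.npy");s=np.load("pics/s0.npy")
def cr(im,b,k,f):
    x=cv2.cvtColor(im,cv2.COLOR_RGB2BGR)[b[1]:b[3],b[0]:b[2]].copy()
    x=np.clip(x.astype(float)*1.4,0,255).astype(np.uint8)
    cv2.imwrite(f"pics/{f}.png",cv2.resize(x,None,fx=k,fy=k,interpolation=cv2.INTER_CUBIC))
cr(t,(108,132,396,272),2.75,"t1")
cr(s,(165,125,315,345),2.7,"s1")
ct=cam("top");cs=cam("side")
for n,im in(("top",t),("side",s)):
    c=cam(n);h=cv2.cvtColor(im,cv2.COLOR_RGB2HSV);H,S,V=[h[...,i].astype(int) for i in range(3)]
    for col,m in(("g",(H>45)&(H<80)&(S>120)),("r",((H<6)|(H>174))&(S>150))):
        N,L,st,ce=cv2.connectedComponentsWithStats(m.astype(np.uint8))
        for i in range(1,N):
            if st[i,4]>=10: print(n,col,st[i,4],ce[i].round(1),onz(c,ce[i],.01)[0].round(4))
E
```

```text
top g 57 [203.3 199.8] [0.5681 0.1536 0.01  ]
top g 57 [259.6 198.7] [ 0.5763 -0.0162  0.01  ]
top g 68 [219.6 212.6] [0.5306 0.1025 0.01  ]
top g 67 [250.2 217.3] [0.5189 0.0108 0.01  ]
top g 53 [301.4 241.1] [ 0.4525 -0.142   0.01  ]
top g 65 [287.1 257.1] [ 0.4048 -0.1002  0.01  ]
top r 207 [372.2 157.9] [ 0.7144 -0.3641  0.01  ]
top r 53 [291.7 196.8] [ 0.5846 -0.1131  0.01  ]
top r 69 [295.9 217. ] [ 0.5236 -0.1257  0.01  ]
top r 40 [204.6 236.2] [0.4591 0.1436 0.01  ]
top r 71 [241.2 245.8] [0.4341 0.0348 0.01  ]
top r 70 [262.  250.3] [ 0.4227 -0.0266  0.01  ]
top r 72 [219.  252.2] [0.4139 0.099  0.01  ]
side g 19 [233.9 180.3] [0.5765 0.1444 0.01  ]
side g 38 [221.3 189. ] [0.5357 0.1024 0.01  ]
side g 41 [216.9 210.1] [0.5225 0.007  0.01  ]
side g 42 [235.5 215.1] [ 0.5768 -0.016   0.01  ]
side g 37 [172.2 240.6] [ 0.4028 -0.1083  0.01  ]
side g 62 [190.4 249.1] [ 0.4537 -0.1404  0.01  ]
side r 20 [197.3 181.7] [0.4589 0.1409 0.01  ]
side r 32 [183.6 190.2] [0.4182 0.1003 0.01  ]
side r 19 [191.5 205.8] [0.4469 0.0282 0.01  ]
side r 38 [183.5 218.6] [ 0.427  -0.0251  0.01  ]
side r 50 [239.4 240.4] [ 0.5849 -0.1145  0.01  ]
side r 52 [218.6 244.3] [ 0.5283 -0.1266  0.01  ]
side r 407 [302.5 322. ] [ 0.718  -0.3638  0.01  ]
```

View pics/t1.png

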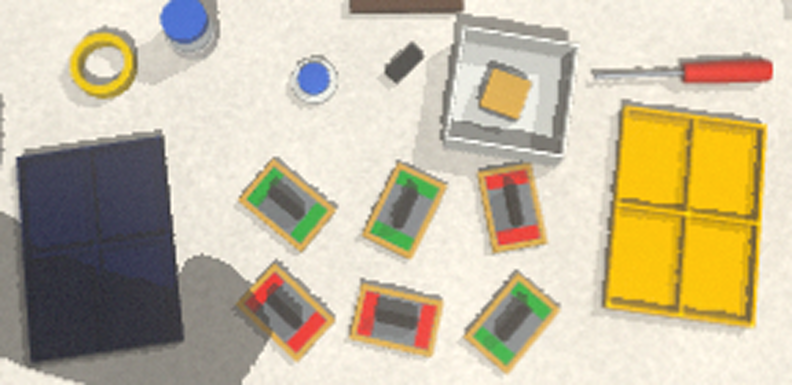

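View pics/s1.png

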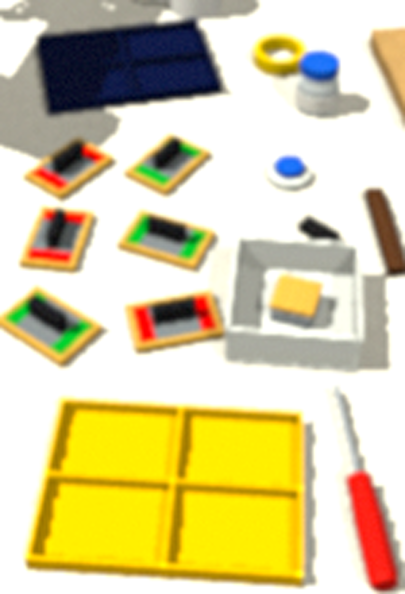

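The crops show the yellow tray's top corners at crop px (625,105), (765,124), (755,326), (605,310) with the dividers crossing near (688,212). The navy corners are at (17,158), (163,133), (183,342), (31,361), and the lid centre is about (505,91). I matched the same points in the side crop and will triangulate them.

```bash
python3 - <<'E'
from h import *
np.set_printoptions(suppress=True,precision=4)
ct=cam("top");cs=cam("side");t=np.load("pics/t0.npy");s=np.load("pics/s0.npy")
T=lambda a:np.array(a)/2.75+[108,132]-.3
S=lambda a:np.array(a)/2.7+[165,125]-.3
P={"Y":([(605,310),(625,105),(765,124),(755,326),(688,212)],[(30+32,402),(302,412),(304,580),(30,566),(176,486)]),
"N":([(31,361),(17,158),(163,133),(183,342)],[(38,38),(195,22),(220,92),(50,110)])}
for k,(a,b) in P.items():
    print(k,"tri\n",tri(ct,T(a),cs,S(b)))
    q=onz(ct,T(a),.018);print("top z18\n",q[:,:2],q[:4,:2].mean(0))
    q=q[:4,:2]; l=(q[1]-q[0])+(q[2]-q[3]); w=(q[0]-q[3])+(q[1]-q[2])
    print("yaw long",np.degrees(np.arctan2(l[1],l[0])),"from w",np.degrees(np.arctan2(-w[0],w[1])),np.hypot(*l)/2,np.hypot(*w)/2)
def cen(im,m,box):
    mm=np.zeros(m.shape,np.uint8);mm[box[1]:box[3],box[0]:box[2]]=m[box[1]:box[3],box[0]:box[2]]
    N,L,st,ce=cv2.connectedComponentsWithStats(mm);i=1+st[1:,4].argmax();return ce[i],(L==i)
def hs(im):return [x.astype(int) for x in cv2.split(cv2.cvtColor(im,cv2.COLOR_RGB2HSV))]
H,Sa,V=hs(t);lt,Mt=cen(t,(H>10)&(H<28)&(Sa>90),(272,142,315,188));bt,_=cen(t,(H>100)&(H<125)&(Sa>120),(208,146,236,176))
H,Sa,V=hs(s);ls,_=cen(s,(H>10)&(H<28)&(Sa>90),(252,215,332,258));bs,_=cen(s,(H>100)&(H<125)&(Sa>120),(258,178,290,196))
print("lid",lt,ls,tri(ct,[lt],cs,[ls]),onz(ct,lt,.032));print("btn",bt,bs,tri(ct,[bt],cs,[bs]))
pts=onz(ct,np.argwhere(Mt)[:,::-1],.032)[:,:2];print(cv2.minAreaRect((pts*1000).astype(np.float32)),len(pts))
# height of tags
pa=[(219.6,212.6),(295.9,217.),(262,250.3),(301.4,241.1)];pb=[(221.3,189),(218.6,244.3),(183.5,218.6),(190.4,249.1)]
print("tags",tri(ct,pa,cs,pb))
# foot tops: centroid of bright-shadow? two ends read in crops
fa=[(514,203),(286,203),(403,207),(283,308),(396,315),(514,320)]
print("foot z32",onz(ct,T(fa),.032))
E
```

```text
Y tri
 [[ 0.4481 -0.2194  0.0084]
 [ 0.6714 -0.245   0.0163]
 [ 0.6556 -0.4033  0.0111]
 [ 0.434  -0.3808  0.0094]
 [ 0.5544 -0.3129  0.0098]]
top z18
 [[ 0.444  -0.2181]
 [ 0.6704 -0.2446]
 [ 0.6529 -0.4008]
 [ 0.4307 -0.3784]
 [ 0.5518 -0.3107]] [ 0.5495 -0.3105]
yaw long -6.215496670650552 from w -5.547632948484627 0.22565396352509778 0.1589902001909403
N tri
 [[0.3769 0.3905 0.0103]
 [0.5944 0.4289 0.0086]
 [0.6248 0.2687 0.005 ]
 [0.4032 0.2308 0.0075]]
top z18
 [[0.3741 0.3872]
 [0.5919 0.4252]
 [0.6244 0.2661]
 [0.3987 0.2278]] [0.4973 0.3266]
yaw long 9.763231412779497 from w 10.188819057406606 0.22499810097852418 0.16179368355144663
lid [291.3516 165.6256] [274.3929 234.192 ] [[ 0.6792 -0.11    0.0255]] [[ 0.6762 -0.1094  0.032 ]]
btn [221.587  160.0761] [271.8421 186.1404] [[0.6939 0.1036 0.0159]]
((676.2465209960938, -109.52732849121094), (44.41585159301758, 46.522525787353516), 70.64971160888672) 219
tags [[ 0.5333  0.1031  0.0086]
 [ 0.526  -0.1256  0.0083]
 [ 0.4249 -0.026   0.0104]
 [ 0.4531 -0.1418  0.0114]]
foot z32 [[ 0.5544 -0.1194  0.032 ]
 [ 0.5478  0.1249  0.032 ]
 [ 0.5469 -0.0005  0.032 ]
 [ 0.4364  0.1225  0.032 ]
 [ 0.4324  0.004   0.032 ]
 [ 0.4303 -0.1196  0.032 ]]
```

```bash
cat >> h.py <<'E'
def go(x,y,z,psi=None,o=None):
    "tool-frame shift + turn (deg heading of tool x in world, nearest reachable half turn)"
    o=o or env.get_obs();M=rot(o["eef_rot"]);d=M.T@(np.array([x,y,z])-o["ee_pos"])
    w=np.zeros(3)
    if psi is not None:
        q1=np.degrees(np.arctan2(y,x));best=None
        cur=np.degrees(np.arctan2(M[1,0],M[0,0]))
        for k in range(-3,4):
            p=psi+180*k;q6=q1+90-p
            if abs(q6)<150 and (best is None or abs(p-cur)<abs(best-cur)):best=p
        a=np.radians(best);X=np.array([np.cos(a),np.sin(a),0]);Z=np.array([0,0,-1.])
        w=R.from_matrix(M.T@np.c_[X,np.cross(Z,X),Z]).as_rotvec()
    print("go",np.r_[d,w].round(4),"psi",None if psi is None else round(best,1),"t",o["time"])
E
python3 -c "
from h import *
go(.45,0,.33,180);go(.45,.1,.33,180)"
```

```text
go [-4.306e-01 -3.942e-01 -9.890e-02 -1.000e-03 -4.000e-04 -2.948e-01] psi 180 t 0.1
go [-4.015e-01 -2.985e-01 -9.900e-02 -1.000e-03 -4.000e-04 -2.948e-01] psi 180 t 0.1
```

```bash
python3 -m crank '[[[-0.4,-0.3,-0.1,-0.001,0,-0.295,-0.3],[-0.4,-0.3,-0.1,-0.001,0,-0.295,-0.3],[-0.4,-0.3,-0.1,-0.001,0,-0.295,-0.3],[-0.4,-0.3,-0.1,-0.001,0,-0.295,-0.3],[-0.4,-0.3,-0.1,-0.001,0,-0.295,-0.3],[-0.4,-0.3,-0.1,-0.001,0,-0.295,-0.3],[-0.4,-0.3,-0.1,-0.001,0,-0.295,-0.3],[-0.4,-0.3,-0.1,-0.001,0,-0.295,-0.3],[-0.4,-0.3,-0.1,-0.001,0,-0.295,-0.3],[-0.4,-0.3,-0.1,-0.001,0,-0.295,-0.3]]]'
python3 -c "
from h import *
import pickle
o,_=snap('wrist','w0',k=1.5625);pickle.dump(o,open('w0.pkl','wb'));print(o['ee_pos'],o['qvel'].round(3));go(.45,-.1,.33,180)"
```

```text
time: 1.35
ee_pos: [0.4481, 0.0989, 0.3309]
eef_rot: [-0.0, 0.001, 1.0, 0.001]
ft_force: [0.2, -0.7, -0.3]
width: 0.0302
gripper_force: 0.0
[0.44811848 0.09890467 0.33088874] [ 0.045 -0.019  0.023  0.003  0.001  0.011]
go [-2.3000e-03 -1.9970e-01  6.0000e-04  1.3000e-03  2.2000e-03 -3.1412e+00] psi 0 t 1.4
```

View pics/w0.png

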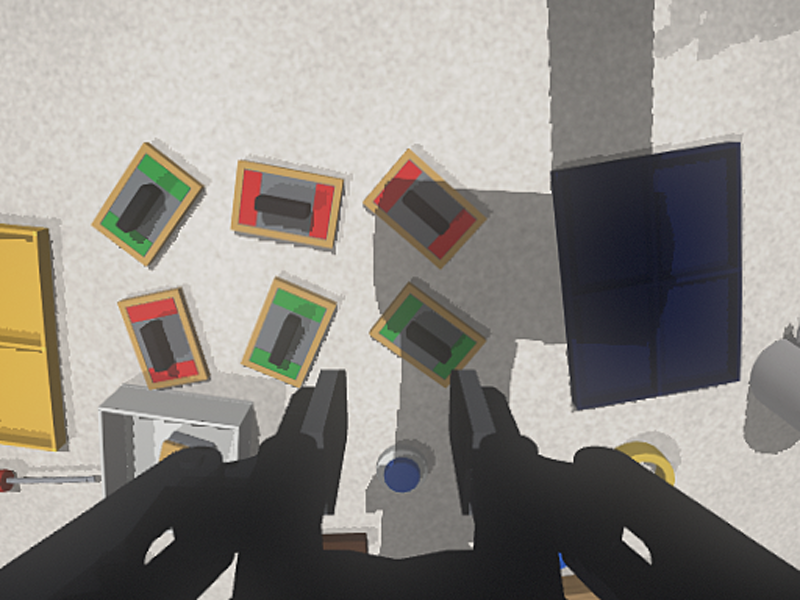

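The wrist view covers all six frames, the navy tray (corners near (552,170), (741,142), (741,381), (574,409)) and the tip of the fingers at the bottom. I'll take a second view 0.2 m to the right.

```bash
sed -i 's/abs(p-cur)<abs(best-cur)/abs((p-cur+180)%360-180)<abs((best-cur+180)%360-180)/' h.py
python3 -m crank '[[[-0.002,-0.2,0,0.001,0.002,0,-0.3],[-0.002,-0.2,0,0.001,0.002,0,-0.3],[-0.002,-0.2,0,0.001,0.002,0,-0.3],[-0.002,-0.2,0,0.001,0.002,0,-0.3],[-0.002,-0.2,0,0.001,0.002,0,-0.3],[-0.002,-0.2,0,0.001,0.002,0,-0.3]]]'
python3 - <<'E'
from h import *
import pickle
np.set_printoptions(suppress=True,precision=4)
o,_=snap('wrist','w1',k=1.5625);pickle.dump(o,open('w1.pkl','wb'));print(o['ee_pos'],o['qvel'].round(3))
for f in("w0","w1"):
    c=cam("wrist",pickle.load(open(f+".pkl","rb")));im=np.load(f"pics/{f}.npy")
    h=cv2.cvtColor(im,cv2.COLOR_RGB2HSV);H,S,V=[h[...,i].astype(int) for i in range(3)]
    for col,m in(("g",(H>45)&(H<80)&(S>110)),("r",((H<6)|(H>174))&(S>140))):
        N,L,st,ce=cv2.connectedComponentsWithStats(m.astype(np.uint8))
        for i in range(1,N):
            if st[i,4]>=60: print(f,col,st[i,4],ce[i].round(1),onz(c,ce[i],.01)[0].round(4))
E
```

```text
time: 2.15
ee_pos: [0.4502, -0.099, 0.3312]
eef_rot: [-0.001, -0.001, 1.0, 0.0]
ft_force: [0.3, 1.0, -0.6]
width: 0.0299
gripper_force: 0.0
[ 0.4502 -0.099   0.3312] [-0.001  0.002 -0.003 -0.002 -0.002 -0.005]
w0 g 367 [104.2 113.3] [ 0.4068 -0.1014  0.01  ]
w0 g 228 [ 79.3 149.6] [ 0.4554 -0.1424  0.01  ]
w0 g 228 [189.7 194.5] [0.5202 0.0082 0.01  ]
w0 g 198 [174.8 232.5] [ 0.5782 -0.0169  0.01  ]
w0 r 122 [261.1 109.7] [0.4036 0.1079 0.01  ]
w0 r 348 [159.3 125.9] [ 0.4243 -0.0278  0.01  ]
w0 r 349 [205.7 134.3] [0.4359 0.0339 0.01  ]
w0 r 238 [286.6 152.4] [0.4604 0.1428 0.01  ]
w0 r 295 [ 96.9 198.2] [ 0.5257 -0.1263  0.01  ]
w0 r 108 [118.9 235.8] [ 0.5841 -0.1008  0.01  ]
w0 r 80 [102.2 240. ] [ 0.5911 -0.1272  0.01  ]
w1 g 380 [252.5 110.4] [ 0.4064 -0.1019  0.01  ]
w1 g 291 [222.1 146.3] [ 0.4541 -0.1427  0.01  ]
w1 g 299 [331.5 194.1] [0.5211 0.0097 0.01  ]
w1 g 225 [310.1 231.1] [ 0.5776 -0.0177  0.01  ]
w1 r 361 [402.1 118.5] [0.4148 0.0987 0.01  ]
w1 r 361 [308.2 124.5] [ 0.4244 -0.0277  0.01  ]
w1 r 321 [353.5 133.4] [0.4357 0.034  0.01  ]
w1 r 249 [431.9 149.5] [0.4562 0.1463 0.01  ]
w1 r 308 [234.7 196.7] [ 0.5255 -0.1266  0.01  ]
w1 r 223 [244.2 236.9] [ 0.587  -0.1136  0.01  ]
w1 r 290 [ 69.5 309.5] [ 0.7187 -0.3977  0.01  ]
```

View pics/w1.png

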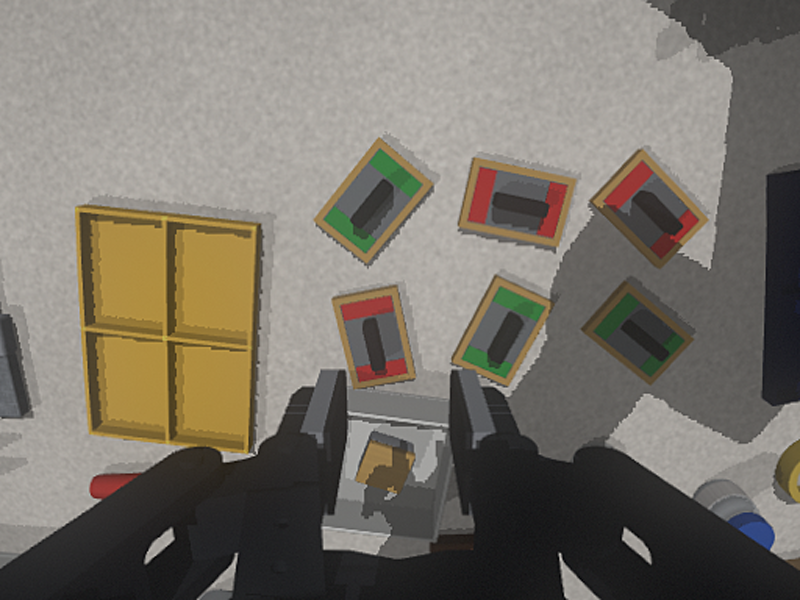

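The second view shows the yellow tray's corners at (77,207), (260,224), (250,451), (91,433) and the dividers crossing at (165,338). The tag positions agree with the top camera to about 2 mm. Next come the tray poses and a height check with wrist and top together.

```bash
python3 - <<'E'
from h import *
import pickle
np.set_printoptions(suppress=True,precision=4)
ct=cam("top");c0=cam("wrist",pickle.load(open("w0.pkl","rb")));c1=cam("wrist",pickle.load(open("w1.pkl","rb")))
W=lambda a:np.array(a)/1.5625-.2
T=lambda a:np.array(a)/2.75+[108,132]-.3
# order: lowx-left, highx-left, highx-right, lowx-right
for k,c,a,b in(("Y",c1,[(260,224),(250,451),(91,433),(77,207),(165,338)],[(605,310),(625,105),(765,124),(755,326),(688,212)]),
 ("N",c0,[(741,142),(741,381),(574,409),(552,170)],[(31,361),(17,158),(163,133),(183,342)])):
    print(k,tri(ct,T(b),c,W(a)))
    q=onz(c,W(a),.018)[:,:2];print(q,q[:4].mean(0)); l=(q[1]-q[0])+(q[2]-q[3]); w=(q[0]-q[3])+(q[1]-q[2])
    print("yaw",np.degrees(np.arctan2(l[1],l[0])),np.degrees(np.arctan2(-w[0],w[1])),np.hypot(*l)/2,np.hypot(*w)/2)
print("tagz w0/w1",tri(c0,[(104.2,113.3),(205.7,134.3),(96.9,198.2)],c1,[(252.5,110.4),(353.5,133.4),(234.7,196.7)]))
f0=[(143,207),(283,206),(288,338)];f1=[(372,207),(521,207),(505,338)]
print("foot",tri(c0,W(f0),c1,W(f1)))
F=dict(D=[(652,213)],A=[(645,339)])
for k in F:print(k,onz(c1,W(F[k]),.032))
E
```

```text
Y [[ 0.4427 -0.2097  0.0508]
 [ 0.6711 -0.244   0.016 ]
 [ 0.6528 -0.4     0.0195]
 [ 0.4322 -0.3798  0.0133]
 [ 0.5509 -0.3092  0.0232]]
[[ 0.4487 -0.2164]
 [ 0.67   -0.2423]
 [ 0.6539 -0.4007]
 [ 0.4329 -0.3766]
 [ 0.5529 -0.3116]] [ 0.5514 -0.309 ]
yaw -6.446231275826361 -5.718731138681884 0.22251149587197067 0.16004021271625288
N [[0.3744 0.3857 0.0222]
 [0.59   0.4211 0.0283]
 [0.6258 0.2683 0.0114]
 [0.3999 0.2272 0.019 ]]
[[0.3748 0.3884]
 [0.5951 0.4284]
 [0.622  0.2664]
 [0.4011 0.2271]] [0.4982 0.3276]
yaw 10.191349137358973 9.346052144990852 0.22414163091354145 0.1638322992517225
tagz w0/w1 [[ 0.4067 -0.1018  0.0089]
 [ 0.4357  0.034   0.0102]
 [ 0.5259 -0.1266  0.0092]]
foot [[ 0.4333 -0.1212  0.0125]
 [ 0.4318  0.0035  0.0228]
 [ 0.5522 -0.001   0.0133]]
D [[0.4352 0.112  0.032 ]]
A [[0.5469 0.1209 0.032 ]]
```

```bash
cat >> h.py <<'E'
def tags(im,c,z=.01,lo=50,amin=10):
    h=cv2.cvtColor(im,cv2.COLOR_RGB2HSV);H,S,V=[h[...,i].astype(int) for i in range(3)]
    for col,m in(("g",(H>45)&(H<80)&(S>110)),("r",((H<6)|(H>174))&(S>140))):
        N,L,st,ce=cv2.connectedComponentsWithStats(m.astype(np.uint8))
        P=[onz(c,ce[i],z)[0,:2] for i in range(1,N) if amin<=st[i,4]<=8*amin*2]
        for i in range(len(P)):
            for j in range(i):
                d=P[i]-P[j]
                if .055<np.hypot(*d)<.072: print(col,((P[i]+P[j])/2).round(4),"yaw %.1f"%(np.degrees(np.arctan(d[1]/d[0]))),"len %.3f"%np.hypot(*d))
def look(): tags(get_image("top"),cam("top"))
E
python3 -c "
from h import *
look();go(.5554,-.1195,.11,11.8)"
```

```text
g [0.5498 0.1274] yaw 53.2 len 0.063
g [ 0.5478 -0.0024] yaw -24.4 len 0.062
g [ 0.4246 -0.1236] yaw -52.6 len 0.060
r [0.4334 0.1234] yaw 50.3 len 0.062
r [0.424  0.0672] yaw -72.4 len 0.068
go [-1.054e-01 -2.040e-02  2.211e-01  2.000e-04 -1.500e-03 -2.034e-01] psi 191.8 t 2.25
```

```bash
python3 -m crank '[[[-0.105,-0.02,0.22,0,-0.0015,-0.2034,-0.3],[-0.105,-0.02,0.22,0,-0.0015,-0.2034,-0.3],[-0.105,-0.02,0.22,0,-0.0015,-0.2034,-0.3],[-0.105,-0.02,0.22,0,-0.0015,-0.2034,-0.3],[-0.105,-0.02,0.22,0,-0.0015,-0.2034,-0.3],[-0.105,-0.02,0.22,0,-0.0015,-0.2034,-0.3]]]' 60
python3 -c "
from h import *
o,im=snap('wrist','w2',k=1.5625);tags(im,cam('wrist',o),amin=100);go(.5554,-.1195,.014,11.8)"
```

```text
time: 3.0
ee_pos: [0.5552, -0.1204, 0.1126]
eef_rot: [0.001, -0.102, 0.995, -0.0]
ft_force: [0.6, 1.2, 0.5]
width: 0.0298
gripper_force: 0.0
g [ 0.5467 -0.0091] yaw -34.6 len 0.063
r [0.4362 0.0016] yaw 68.9 len 0.064
r [ 0.5563 -0.1207] yaw 11.9 len 0.062
go [-0.      0.0013  0.0992 -0.0019  0.0025 -0.0016] psi 191.8 t 3.05
```

View pics/w2.png

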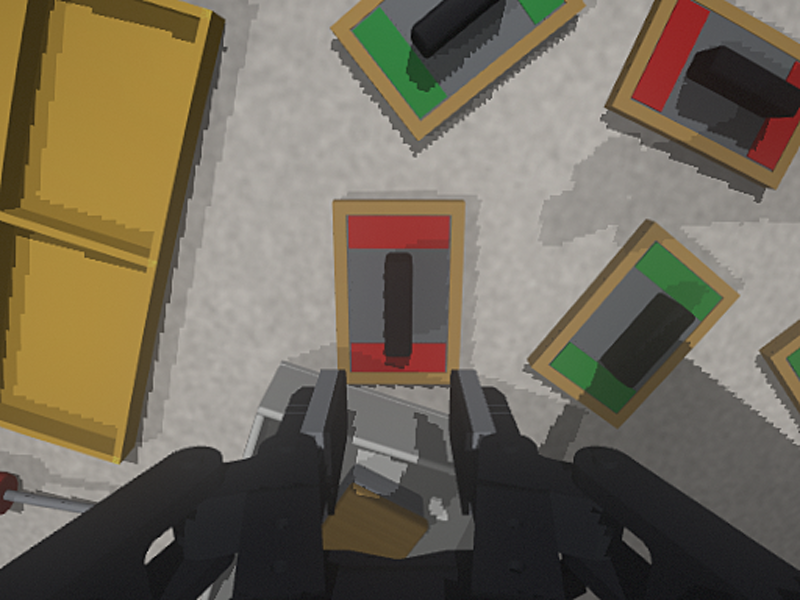

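The wrist view shows the foot centred between the fingers at px x≈398 and aligned with them. I'll descend, grip and lift.

```bash
python3 -m crank '[[[0,0.001,0.06,-0.002,0.002,0,-0.3],[0,0.001,0.098,-0.002,0.002,0,-0.3],[0,0.001,0.098,-0.002,0.002,0,-0.3],[0,0.001,0.098,-0.002,0.002,0,-1],[0,0.001,0.098,-0.002,0.002,0,-1],[0,0.001,0.098,-0.002,0.002,0,-1],[0,0.001,0.07,-0.002,0.002,0,-1],[0,0.001,0.02,-0.002,0.002,0,-1],[0,0.001,-0.01,-0.002,0.002,0,-1],[0,0.001,-0.01,-0.002,0.002,0,-1]]]' 60
python3 -c "
from h import *
go(.6098,-.2769,.12,-6);go(.6098,-.2769,.019,-6)"
```

```text
time: 4.3
ee_pos: [0.5558, -0.1204, 0.1245]
eef_rot: [0.002, -0.102, 0.995, -0.001]
ft_force: [0.3, 0.3, -2.4]
width: 0.0105
gripper_force: 60.8
go [-0.0212 -0.1642  0.0048 -0.0011  0.0032  0.3084] psi 174 t 4.3
go [-0.0209 -0.164   0.1058 -0.0011  0.0032  0.3084] psi 174 t 4.3
```

```bash
python3 -m crank '[[[-0.021,-0.164,0.005,-0.001,0.003,0.308,-1],[-0.021,-0.164,0.005,-0.001,0.003,0.308,-1],[-0.021,-0.164,0.005,-0.001,0.003,0.308,-1],[-0.021,-0.164,0.005,-0.001,0.003,0.308,-1],[-0.021,-0.164,0.005,-0.001,0.003,0.308,-1],[-0.021,-0.164,0.06,-0.001,0.003,0.308,-1],[-0.021,-0.164,0.06,-0.001,0.003,0.308,-1]]]' 60
python3 -c "
from h import *
go(.6098,-.2769,.019,-6)"
```

```text
time: 5.18
ee_pos: [0.6061, -0.2736, 0.0569]
eef_rot: [-0.007, 0.052, 0.999, 0.003]
ft_force: [0.9, 0.7, -1.4]
width: 0.0106
gripper_force: 60.6
go [-0.0046 -0.0031  0.0379  0.0061 -0.0136  0.0016] psi 174 t 5.175
```

```bash
python3 -m crank '[[[0,0,0,0,0,0,-1],[0,0,0,0,0,0,-1]]]' 60
python3 -c "
from h import *
go(.6098,-.2769,.019,-6)"
```

```text
time: 5.42
ee_pos: [0.6091, -0.2764, 0.0629]
eef_rot: [-0.001, 0.052, 0.999, 0.0]
ft_force: [-0.5, 0.0, -1.1]
width: 0.0102
gripper_force: 60.7
go [-0.0009 -0.0004  0.0439  0.0003 -0.0029  0.0007] psi 174 t 5.425
```

```bash
python3 -m crank '[[[0,0,0.03,0,-0.002,0,-1],[0,0,0.044,0,-0.002,0,-1],[0,0,0.044,0,-0.002,0,-1],[0,0,0.044,0,-0.002,0,-0.4],[0,0,0.044,0,-0.002,0,-0.4],[0,0,0.02,0,-0.002,0,-0.4],[0,0,-0.04,0,-0.002,0,-0.4],[0,0,-0.06,0,-0.002,0,-0.4],[0,0,-0.06,0,-0.002,0,-0.4]]]' 60
python3 -c "
from h import *
o,im=snap('wrist','w3',k=1.2);tags(im,cam('wrist',o),z=.014,amin=60);look();go(.5489,-.0035,.12,-25.3)"
```

```text
time: 6.55
ee_pos: [0.6091, -0.2767, 0.1221]
eef_rot: [-0.001, 0.052, 0.999, 0.0]
ft_force: [1.2, -0.6, -1.4]
width: 0.0257
gripper_force: 0.0
g [ 0.5478 -0.0025] yaw -24.7 len 0.062
g [ 0.4352 -0.1145] yaw -36.0 len 0.061
go [ 0.0872  0.2649  0.0004  0.0019 -0.0061  0.3371] psi 154.7 t 6.65
```

View pics/w3.png

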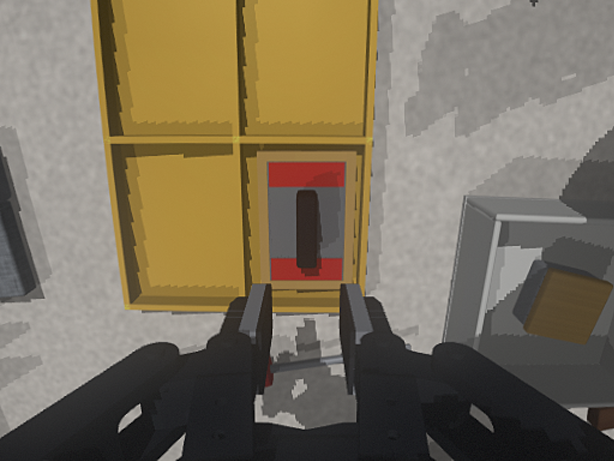

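The red frame lies flat and roughly centred in its yellow compartment. Next is green B.

```bash
python3 -m crank '[[[0.087,0.265,0,0.002,-0.006,0.337,-0.4],[0.087,0.265,0,0.002,-0.006,0.337,-0.4],[0.087,0.265,0,0.002,-0.006,0.337,-0.4],[0.087,0.265,0,0.002,-0.006,0.337,-0.4],[0.087,0.265,0,0.002,-0.006,0.337,-0.4],[0.087,0.265,0,0.002,-0.006,0.337,-0.4],[0.087,0.265,0,0.002,-0.006,0.337,-0.4],[0.087,0.265,0,0.002,-0.006,0.337,-0.4]]]' 60
python3 -c "
from h import *
o,im=snap('wrist','w4');tags(im,cam('wrist',o),amin=80);look();go(.5489,-.0035,.014,-25.3);go(.5589,.2981,.12,9.9)"
```

```text
time: 7.65
ee_pos: [0.5497, -0.0048, 0.1209]
eef_rot: [0.001, 0.22, 0.976, -0.0]
ft_force: [-0.2, 0.8, -0.1]
width: 0.0255
gripper_force: 0.0
g [0.5505 0.127 ] yaw 47.3 len 0.063
g [ 0.5495 -0.0039] yaw -26.2 len 0.063
g [ 0.4285 -0.1206] yaw -40.3 len 0.063
r [ 0.6078 -0.2759] yaw -6.9 len 0.063
go [ 0.0013  0.0007  0.1071 -0.0006  0.0015 -0.0012] psi 154.7 t 7.75
go [ 0.1213  0.2775  0.0007 -0.001   0.0012 -0.6155] psi 189.9 t 7.75
```

```bash
python3 -m crank '[[[0.001,0,0.06,0,0.001,0,-0.4],[0.001,0,0.106,0,0.001,0,-0.4],[0.001,0,0.106,0,0.001,0,-0.4],[0.001,0,0.106,0,0.001,0,-1],[0.001,0,0.106,0,0.001,0,-1],[0.001,0,0.106,0,0.001,0,-1],[0.001,0,0.08,0,0.001,0,-1],[0.001,0,0.03,0,0.001,0,-1],[0,0,0,0,0,0,-1]]]' 60
python3 -m crank '[[[0.121,0.277,0,0,0.001,-0.6155,-1],[0.121,0.277,0,0,0.001,-0.6155,-1],[0.121,0.277,0,0,0.001,-0.6155,-1],[0.121,0.277,0,0,0.001,-0.6155,-1],[0.121,0.277,0,0,0.001,-0.6155,-1],[0.121,0.277,0,0,0.001,-0.6155,-1],[0.121,0.277,0.04,0,0.001,-0.6155,-1],[0.121,0.277,0.06,0,0.001,-0.6155,-1],[0.121,0.277,0.06,0,0.001,-0.6155,-1],[0.121,0.277,0.06,0,0.001,-0.6155,-1]]]' 60
python3 -c "
from h import *
go(.5589,.2981,.019,9.9);go(.550,.1278,.12,53.4)"
```

```text
time: 8.88
ee_pos: [0.55, -0.0038, 0.1238]
eef_rot: [0.002, 0.219, 0.976, -0.0]
ft_force: [0.2, -0.2, -1.3]
width: 0.0107
gripper_force: 60.7
time: 10.12
ee_pos: [0.5593, 0.298, 0.0623]
eef_rot: [0.001, -0.087, 0.996, -0.0]
ft_force: [-0.5, -0.2, -0.6]
width: 0.0103
gripper_force: 60.7
go [ 0.0005  0.0002  0.0433 -0.001   0.002   0.0007] psi 189.9 t 10.125
go [ 0.0384 -0.1661 -0.0576 -0.0017  0.0016 -0.7585] psi 233.4 t 10.125
```

```bash
python3 -m crank '[[[0,0,0.03,0,0.002,0,-1],[0,0,0.0435,0,0.002,0,-1],[0,0,0.0435,0,0.002,0,-1],[0,0,0.0435,0,0.002,0,-0.4],[0,0,0.0435,0,0.002,0,-0.4],[0,0,0.02,0,0.002,0,-0.4],[0,0,-0.04,0,0,0,-0.4],[0,0,-0.06,0,0,0,-0.4]]]' 60
python3 -m crank '[[[0.0385,-0.166,0,-0.002,0.002,-0.7585,-0.4],[0.0385,-0.166,0,-0.002,0.002,-0.7585,-0.4],[0.0385,-0.166,0,-0.002,0.002,-0.7585,-0.4],[0.0385,-0.166,0,-0.002,0.002,-0.7585,-0.4],[0.0385,-0.166,0,-0.002,0.002,-0.7585,-0.4],[0.0385,-0.166,0,-0.002,0.002,-0.7585,-0.4],[0.0385,-0.166,0,-0.002,0.002,-0.7585,-0.4],[0.0385,-0.166,0,-0.002,0.002,-0.7585,-0.4]]]'
python3 -c "
from h import *
o,im=snap('wrist','w5');tags(im,cam('wrist',o),amin=80);look();go(.550,.1278,.014,53.4);go(.5455,.3749,.12,9.9)"
```

```text
time: 11.12
ee_pos: [0.5599, 0.2989, 0.1251]
eef_rot: [0.003, -0.087, 0.996, 0.0]
ft_force: [0.1, 0.2, -0.6]
width: 0.0257
gripper_force: 0.0
time: 12.12
ee_pos: [0.5494, 0.1286, 0.1211]
eef_rot: [-0.001, -0.449, 0.893, 0.0]
ft_force: [0.3, 0.9, -0.3]
width: 0.026
gripper_force: 0.0
g [0.5593 0.1177] yaw 63.9 len 0.070
g [0.5497 0.128 ] yaw 40.1 len 0.066
g [ 0.4283 -0.1209] yaw -40.6 len 0.063
r [ 0.6078 -0.2762] yaw -6.8 len 0.062
r [0.4284 0.004 ] yaw 79.1 len 0.063
r [0.4241 0.067 ] yaw -72.4 len 0.068
go [-0.     -0.0011  0.1071  0.0016 -0.0018  0.0004] psi 233.4 t 12.225
go [-0.1956  0.15    0.001   0.0008 -0.0023  0.7596] psi 189.9 t 12.225
```

```bash
python3 -c "
from h import *
cv2.imwrite('pics/w5.png',cv2.cvtColor(np.load('pics/w5.npy'),cv2.COLOR_RGB2BGR))"
```

```text
(no output)
```

View pics/w5.png

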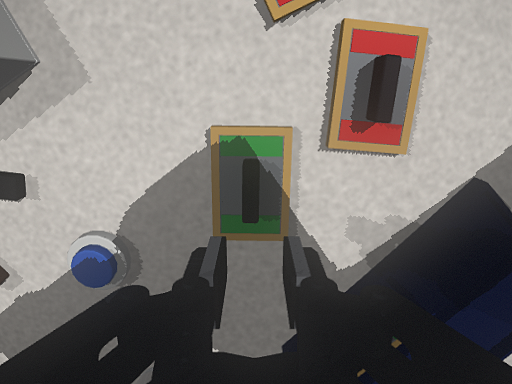

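Frame A stands straight between the fingers (foot at x≈251, finger middle 255). I'll grip it.

```bash
python3 -m crank '[[[0,-0.001,0.06,0.001,-0.002,0,-0.4],[0,-0.001,0.106,0.001,-0.002,0,-0.4],[0,-0.001,0.106,0.001,-0.002,0,-0.4],[0,-0.001,0.106,0.001,-0.002,0,-1],[0,-0.001,0.106,0.001,-0.002,0,-1],[0,-0.001,0.106,0.001,-0.002,0,-1],[0,-0.001,0.08,0.001,-0.002,0,-1],[0,-0.001,0.03,0.001,-0.002,0,-1],[0,0,0,0,0,0,-1]]]' 60
python3 -m crank '[[[-0.1955,0.15,0,0.001,-0.002,0.76,-1],[-0.1955,0.15,0,0.001,-0.002,0.76,-1],[-0.1955,0.15,0,0.001,-0.002,0.76,-1],[-0.1955,0.15,0,0.001,-0.002,0.76,-1],[-0.1955,0.15,0,0.001,-0.002,0.76,-1],[-0.1955,0.15,0,0.001,-0.002,0.76,-1],[-0.1955,0.15,0.04,0.001,-0.002,0.76,-1],[-0.1955,0.15,0.06,0.001,-0.002,0.76,-1],[-0.1955,0.15,0.06,0.001,-0.002,0.76,-1],[-0.1955,0.15,0.06,0.001,-0.002,0.76,-1]]]' 60
python3 -c "
from h import *
go(.5455,.3749,.019,9.9);go(.4355,.1225,.12,48.5)"
```

```text
time: 13.35
ee_pos: [0.5499, 0.1283, 0.1236]
eef_rot: [0.0, -0.45, 0.893, -0.0]
ft_force: [-0.3, 0.3, -1.0]
width: 0.0105
gripper_force: 60.8
time: 14.6
ee_pos: [0.546, 0.3743, 0.0625]
eef_rot: [0.001, -0.086, 0.996, 0.0]
ft_force: [-0.1, 0.1, -1.3]
width: 0.0106
gripper_force: 60.7
go [ 0.0005  0.0007  0.0435  0.0002  0.0018 -0.0004] psi 189.9 t 14.6
go [ 1.520e-01 -2.291e-01 -5.780e-02 -4.000e-04  1.700e-03 -6.741e-01] psi 228.5 t 14.6
```

```bash
python3 -m crank '[[[0,0.0005,0.03,0,0.002,0,-1],[0,0.0005,0.0435,0,0.002,0,-1],[0,0.0005,0.0435,0,0.002,0,-1],[0,0.0005,0.0435,0,0.002,0,-0.4],[0,0.0005,0.0435,0,0.002,0,-0.4],[0,0,0.02,0,0.002,0,-0.4],[0,0,-0.04,0,0,0,-0.4],[0,0,-0.06,0,0,0,-0.4]]]' 60
python3 -m crank '[[[0.152,-0.229,0,0,0.002,-0.674,-0.4],[0.152,-0.229,0,0,0.002,-0.674,-0.4],[0.152,-0.229,0,0,0.002,-0.674,-0.4],[0.152,-0.229,0,0,0.002,-0.674,-0.4],[0.152,-0.229,0,0,0.002,-0.674,-0.4],[0.152,-0.229,0,0,0.002,-0.674,-0.4],[0.152,-0.229,0,0,0.002,-0.674,-0.4],[0.152,-0.229,0,0,0.002,-0.674,-0.4],[0.152,-0.229,0,0,0.002,-0.674,-0.4]]]'
python3 -c "
from h import *
o,im=snap('wrist','w6',(100,0,512,384),1.4);tags(im,cam('wrist',o),amin=60);look();go(.4355,.1225,.014,48.5);go(.6016,-.3545,.12,-6);go(.5004,-.2655,.12,-6)"
```

```text
time: 15.6
ee_pos: [0.5465, 0.3752, 0.1254]
eef_rot: [0.003, -0.086, 0.996, 0.001]
ft_force: [-0.2, 0.1, -1.0]
width: 0.0255
gripper_force: 0.0
time: 16.73
ee_pos: [0.4349, 0.1235, 0.121]
eef_rot: [-0.001, -0.411, 0.912, -0.0]
ft_force: [0.9, -0.3, -0.8]
width: 0.0257
gripper_force: 0.0
g [0.5451 0.3768] yaw 11.3 len 0.063
g [ 0.4283 -0.121 ] yaw -40.3 len 0.063
r [ 0.6077 -0.2761] yaw -6.9 len 0.063
r [0.4285 0.004 ] yaw 79.3 len 0.062
go [-1.00e-04 -1.10e-03  1.07e-01  7.00e-04 -2.20e-03  8.00e-04] psi 228.5 t 16.825
go [ 2.477e-01 -4.413e-01  1.300e-03 -4.000e-04 -2.400e-03  9.520e-01] psi 174 t 16.825
go [ 2.480e-01 -3.065e-01  1.400e-03 -4.000e-04 -2.400e-03  9.520e-01] psi 174 t 16.825
```

View pics/w6.png

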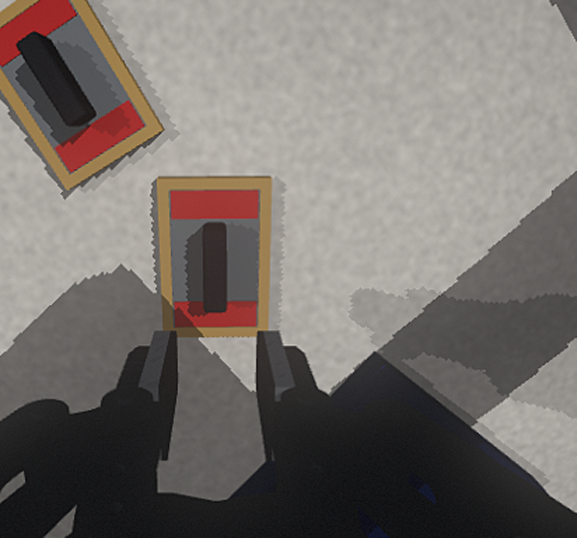

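Frame D stands straight between the fingers, and A was placed correctly. D goes to the far right yellow compartment.

```bash
python3 -m crank '[[[0,-0.001,0.06,0.001,-0.002,0,-0.4],[0,-0.001,0.106,0.001,-0.002,0,-0.4],[0,-0.001,0.106,0.001,-0.002,0,-0.4],[0,-0.001,0.106,0.001,-0.002,0,-1],[0,-0.001,0.106,0.001,-0.002,0,-1],[0,-0.001,0.106,0.001,-0.002,0,-1],[0,-0.001,0.08,0.001,-0.002,0,-1],[0,-0.001,0.03,0.001,-0.002,0,-1],[0,0,0,0,0,0,-1]]]' 60
python3 -m crank '[[[0.2475,-0.441,0,0,-0.002,0.952,-1],[0.2475,-0.441,0,0,-0.002,0.952,-1],[0.2475,-0.441,0,0,-0.002,0.952,-1],[0.2475,-0.441,0,0,-0.002,0.952,-1],[0.2475,-0.441,0,0,-0.002,0.952,-1],[0.2475,-0.441,0,0,-0.002,0.952,-1],[0.2475,-0.441,0,0,-0.002,0.952,-1],[0.2475,-0.441,0,0,-0.002,0.952,-1],[0.2475,-0.441,0,0,-0.002,0.952,-1],[0.2475,-0.441,0,0,-0.002,0.952,-1]]]' 60
python3 -m crank '[[[0,0,0.04,0,0,0,-1],[0,0,0.06,0,0,0,-1],[0,0,0.06,0,0,0,-1]]]' 60
python3 -c "
from h import *
go(.6016,-.3545,.019,-6);go(.430,.0038,.12,79.5)"
```

```text
time: 17.95
ee_pos: [0.4353, 0.1229, 0.1234]
eef_rot: [0.0, -0.411, 0.912, -0.001]
ft_force: [1.1, 0.3, -2.3]
width: 0.0106
gripper_force: 60.5
time: 19.2
ee_pos: [0.6009, -0.3544, 0.121]
eef_rot: [-0.0, 0.053, 0.999, 0.0]
ft_force: [-0.0, 0.7, -1.3]
width: 0.0104
gripper_force: 60.5
time: 19.58
ee_pos: [0.6008, -0.3534, 0.0604]
eef_rot: [-0.001, 0.052, 0.999, 0.001]
ft_force: [-0.3, -0.7, -1.0]
width: 0.0107
gripper_force: 60.5
go [-0.0011 -0.0011  0.0414  0.0012 -0.0023  0.0002] psi 174 t 19.575
go [ 2.0720e-01  3.3750e-01 -5.8700e-02 -1.0000e-03 -2.8000e-03  1.6495e+00] psi 79.5 t 19.575
```

```bash
python3 -m crank '[[[-0.001,-0.001,0.03,0.001,-0.002,0,-1],[-0.001,-0.001,0.0415,0.001,-0.002,0,-1],[-0.001,-0.001,0.0415,0.001,-0.002,0,-1],[-0.001,-0.001,0.0415,0.001,-0.002,0,-0.4],[-0.001,-0.001,0.0415,0.001,-0.002,0,-0.4],[0,0,0.02,0,-0.002,0,-0.4],[0,0,-0.04,0,0,0,-0.4],[0,0,-0.06,0,0,0,-0.4]]]' 60
python3 -m crank '[[[0.207,0.3375,0,-0.001,-0.003,1.65,-0.4],[0.207,0.3375,0,-0.001,-0.003,1.65,-0.4],[0.207,0.3375,0,-0.001,-0.003,1.65,-0.4],[0.207,0.3375,0,-0.001,-0.003,1.65,-0.4],[0.207,0.3375,0,-0.001,-0.003,1.65,-0.4],[0.207,0.3375,0,-0.001,-0.003,1.65,-0.4],[0.207,0.3375,0,-0.001,-0.003,1.65,-0.4],[0.207,0.3375,0,-0.001,-0.003,1.65,-0.4],[0.207,0.3375,0,-0.001,-0.003,1.65,-0.4],[0.207,0.3375,0,-0.001,-0.003,1.65,-0.4]]]'
python3 -m crank '[[[0,0,0,0,0,0,-0.4],[0,0,0,0,0,0,-0.4]]]'
python3 -c "
from h import *
o,im=snap('wrist','w7');tags(im,cam('wrist',o),amin=60);look();go(.430,.0038,.014,79.5);go(.5004,-.2655,.12,-6)"
```

```text
time: 20.58
ee_pos: [0.6025, -0.3556, 0.1278]
eef_rot: [0.003, 0.053, 0.999, -0.003]
ft_force: [0.9, -0.1, -0.3]
width: 0.0256
gripper_force: 0.0
time: 21.82
ee_pos: [0.4313, 0.0027, 0.1225]
eef_rot: [0.002, 0.769, 0.64, 0.001]
ft_force: [-0.9, -0.3, -0.6]
width: 0.0251
gripper_force: 0.0
time: 22.08
ee_pos: [0.4309, 0.0027, 0.1215]
eef_rot: [0.002, 0.769, 0.64, 0.0]
ft_force: [0.4, 0.9, -0.1]
width: 0.0259
gripper_force: 0.0
g [0.5576 0.3009] yaw 10.9 len 0.063
g [0.5451 0.3767] yaw 11.6 len 0.063
g [ 0.4266 -0.1231] yaw -34.4 len 0.063
r [ 0.6079 -0.2757] yaw -6.6 len 0.063
r [ 0.6022 -0.3567] yaw -5.0 len 0.062
go [ 0.0011 -0.0014  0.1073  0.0028  0.0016 -0.0005] psi 79.5 t 22.175
go [-2.5100e-01  1.1730e-01  2.1000e-03  3.4000e-03 -7.0000e-04  1.4918e+00] psi -6 t 22.175
```

```bash
python3 -c "
from h import *
o=env.get_obs();im=np.load('pics/w7.npy');c=cam('wrist',o);h=cv2.cvtColor(im,cv2.COLOR_RGB2HSV)
m=((h[...,0]<8)|(h[...,0]>172))&(h[...,1]>110)
N,L,st,ce=cv2.connectedComponentsWithStats(m.astype(np.uint8))
for i in range(1,N):
  if st[i,4]>30: print(st[i],ce[i].round(),onz(c,ce[i],.01)[0].round(4))
m=((h[...,0]>10)&(h[...,0]<25))&(h[...,1]>100)
N,L,st,ce=cv2.connectedComponentsWithStats(m.astype(np.uint8))
for i in range(1,N):
  if st[i,4]>300:
    p=onz(c,np.argwhere(L==i)[:,::-1],.01)[:,:2];print(cv2.minAreaRect((p*1000).astype(np.float32)))
print(proj(c,[[.43,.0038,.032]]))
"
```

```text
[ 222  136   63   21 1260] [252. 146.] [0.4367 0.0333 0.01  ]
[223 216  59  18 948] [252. 225.] [ 0.425  -0.0283  0.01  ]
((430.988037109375, 3.0487060546875), (90.01719665527344, 59.70028305053711), 79.14908599853516)
((423.61920166015625, -113.44340515136719), (62.15614318847656, 73.87251281738281), 50.6114616394043)
[[250.73551434 194.03516472]]
```

```bash
python3 -m crank '[[[0,0,0.06,0.002,0.001,0,-0.4],[0,0,0.107,0.002,0.001,0,-0.4],[0,0,0.107,0.002,0.001,0,-0.4],[0,0,0.107,0.002,0.001,0,-1],[0,0,0.107,0.002,0.001,0,-1],[0,0,0.107,0.002,0.001,0,-1],[0,0,0.08,0.002,0.001,0,-1],[0,0,0.03,0.002,0.001,0,-1],[0,0,0,0,0,0,-1]]]' 60
python3 -m crank '[[[-0.251,0.117,0,0.003,-0.001,1.492,-1],[-0.251,0.117,0,0.003,-0.001,1.492,-1],[-0.251,0.117,0,0.003,-0.001,1.492,-1],[-0.251,0.117,0,0.003,-0.001,1.492,-1],[-0.251,0.117,0,0.003,-0.001,1.492,-1],[-0.251,0.117,0,0.003,-0.001,1.492,-1],[-0.251,0.117,0,0.003,-0.001,1.492,-1],[-0.251,0.117,0,0.003,-0.001,1.492,-1],[-0.251,0.117,0,0.003,-0.001,1.492,-1],[-0.251,0.117,0,0.003,-0.001,1.492,-1]]]' 60
python3 -m crank '[[[0,0,0.04,0,0,0,-1],[0,0,0.06,0,0,0,-1],[0,0,0.06,0,0,0,-1]]]' 60
python3 -c "
from h import *
look();go(.5004,-.2655,.019,-6);go(.429,-.1215,.12,-40.5)"
```

```text
time: 23.3
ee_pos: [0.4312, 0.0027, 0.1234]
eef_rot: [0.003, 0.769, 0.639, 0.001]
ft_force: [-0.3, 0.6, -2.5]
width: 0.0107
gripper_force: 60.0
time: 24.55
ee_pos: [0.4997, -0.2654, 0.122]
eef_rot: [0.0, 0.999, -0.051, -0.0]
ft_force: [-0.5, -1.1, -1.7]
width: 0.0105
gripper_force: 59.9
time: 24.92
ee_pos: [0.4992, -0.265, 0.0609]
eef_rot: [-0.001, 0.999, -0.052, -0.001]
ft_force: [-0.1, 0.3, -1.4]
width: 0.0104
gripper_force: 59.9
g [0.5583 0.2992] yaw 9.7 len 0.063
g [0.5451 0.3767] yaw 11.3 len 0.063
g [ 0.4285 -0.1208] yaw -40.5 len 0.063
r [ 0.6064 -0.2713] yaw -17.8 len 0.068
go [ 0.0006 -0.      0.0431  0.0002  0.0003  0.0006] psi -6 t 24.975
go [-8.540e-02 -1.358e-01 -5.790e-02  3.000e-04  2.000e-04  6.027e-01] psi -40.5 t 24.975
```

```bash
python3 -m crank '[[[0.0005,0,0.03,0,0,0,-1],[0.0005,0,0.0425,0,0,0,-1],[0.0005,0,0.0425,0,0,0,-1],[0.0005,0,0.0425,0,0,0,-0.4],[0.0005,0,0.0425,0,0,0,-0.4],[0,0,0.02,0,0,0,-0.4],[0,0,-0.04,0,0,0,-0.4],[0,0,-0.06,0,0,0,-0.4]]]' 60
python3 -m crank '[[[-0.0855,-0.136,0,0,0,0.603,-0.4],[-0.0855,-0.136,0,0,0,0.603,-0.4],[-0.0855,-0.136,0,0,0,0.603,-0.4],[-0.0855,-0.136,0,0,0,0.603,-0.4],[-0.0855,-0.136,0,0,0,0.603,-0.4],[-0.0855,-0.136,0,0,0,0.603,-0.4],[-0.0855,-0.136,0,0,0,0.603,-0.4],[-0.0855,-0.136,0,0,0,0.603,-0.4]]]'
python3 -c "
from h import *
o,im=snap('wrist','w8',k=1.5);tags(im,cam('wrist',o),amin=80);look();go(.429,-.1215,.014,-40.5);go(.4505,.2791,.12,9.9)"
```

```text
time: 25.98
ee_pos: [0.5009, -0.2663, 0.126]
eef_rot: [0.002, 0.999, -0.053, 0.002]
ft_force: [-0.2, 0.3, -0.2]
width: 0.0257
gripper_force: 0.0
time: 26.98
ee_pos: [0.4292, -0.1214, 0.1218]
eef_rot: [0.0, 0.938, -0.347, 0.0]
ft_force: [0.1, -0.2, -0.2]
width: 0.0262
gripper_force: 0.0
g [ 0.4301 -0.1222] yaw -40.7 len 0.063
g [0.5584 0.2992] yaw 9.9 len 0.063
g [0.5451 0.377 ] yaw 11.8 len 0.063
r [ 0.6079 -0.2757] yaw -6.6 len 0.063
r [ 0.6023 -0.3565] yaw -5.3 len 0.062
go [ 0.      0.0002  0.1078  0.0004 -0.0002 -0.0019] psi -40.5 t 27.075
go [-2.444e-01 -3.179e-01  1.700e-03  5.000e-04  0.000e+00 -8.815e-01] psi 9.9 t 27.075
```

View pics/w8.png

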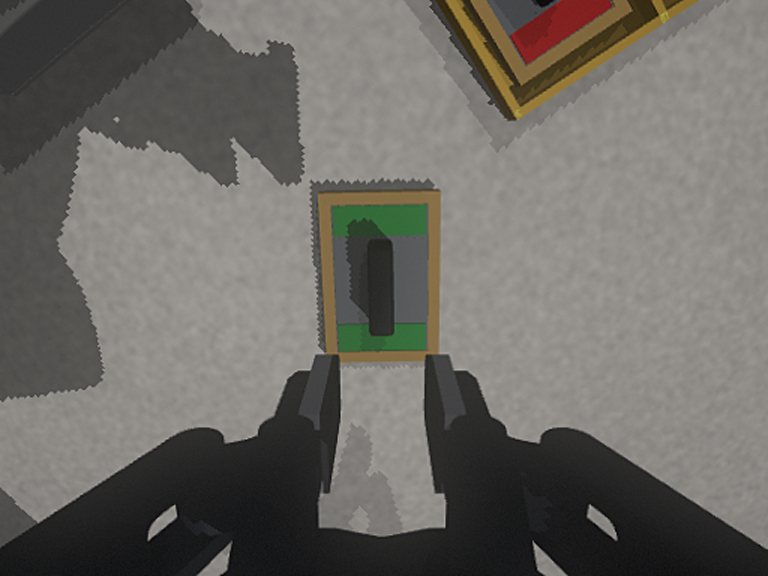

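Frame F is centred between the fingers (foot at x≈381, fingers 338/427), and red E lies in its yellow compartment at the top right. I'll grip F for the navy tray.

```bash
python3 -m crank '[[[0,0,0.06,0,0,0,-0.4],[0,0,0.107,0,0,0,-0.4],[0,0,0.107,0,0,0,-0.4],[0,0,0.107,0,0,0,-1],[0,0,0.107,0,0,0,-1],[0,0,0.107,0,0,0,-1],[0,0,0.08,0,0,0,-1],[0,0,0.03,0,0,0,-1],[0,0,0,0,0,0,-1]]]' 60
python3 -m crank '[[[-0.2445,-0.318,0,0,0,-0.8815,-1],[-0.2445,-0.318,0,0,0,-0.8815,-1],[-0.2445,-0.318,0,0,0,-0.8815,-1],[-0.2445,-0.318,0,0,0,-0.8815,-1],[-0.2445,-0.318,0,0,0,-0.8815,-1],[-0.2445,-0.318,0,0,0,-0.8815,-1],[-0.2445,-0.318,0,0,0,-0.8815,-1],[-0.2445,-0.318,0,0,0,-0.8815,-1],[-0.2445,-0.318,0,0,0,-0.8815,-1],[-0.2445,-0.318,0,0,0,-0.8815,-1]]]' 60
python3 -m crank '[[[0,0,0.04,0,0,0,-1],[0,0,0.06,0,0,0,-1],[0,0,0.06,0,0,0,-1]]]' 60
python3 -c "
from h import *
look();go(.4505,.2791,.019,9.9);go(.678,-.1095,.16)"
```

```text
time: 28.2
ee_pos: [0.4295, -0.1213, 0.1241]
eef_rot: [0.0, 0.938, -0.347, 0.001]
ft_force: [0.5, -0.9, -1.0]
width: 0.0105
gripper_force: 60.2
time: 29.45
ee_pos: [0.4507, 0.2784, 0.1219]
eef_rot: [0.0, 0.996, 0.086, -0.0]
ft_force: [0.2, -0.2, -1.5]
width: 0.0104
gripper_force: 60.2
time: 29.82
ee_pos: [0.45, 0.2784, 0.0608]
eef_rot: [0.001, 0.996, 0.086, -0.001]
ft_force: [0.3, 0.1, -1.2]
width: 0.0104
gripper_force: 60.2
g [0.5593 0.2935] yaw 18.8 len 0.063
r [ 0.6079 -0.276 ] yaw -7.2 len 0.063
r [ 0.6023 -0.3567] yaw -4.9 len 0.062
r [ 0.5007 -0.2659] yaw -5.2 len 0.062
go [-0.0002 -0.0003  0.043   0.0005  0.0004 -0.001 ] psi 9.9 t 29.875
go [ 0.1575  0.4215 -0.0979  0.      0.      0.    ] psi None t 29.875
```

```bash
python3 -m crank '[[[0,0,0.03,0,0,0,-1],[0,0,0.0425,0,0,0,-1],[0,0,0.0425,0,0,0,-1],[0,0,0.0425,0,0,0,-0.4],[0,0,0.0425,0,0,0,-0.4],[0,0,0.02,0,0,0,-0.4],[0,0,-0.04,0,0,0,-0.4],[0,0,-0.098,0,0,0,-0.4]]]' 60
python3 -m crank '[[[0.1575,0.4215,0,0,0,0.511,0.6],[0.1575,0.4215,0,0,0,0.511,0.6],[0.1575,0.4215,0,0,0,0.511,0.6],[0.1575,0.4215,0,0,0,0.511,0.6],[0.1575,0.4215,0,0,0,0.511,0.6],[0.1575,0.4215,0,0,0,0.511,0.6],[0.1575,0.4215,0,0,0,0.511,0.6],[0.1575,0.4215,0,0,0,0.511,0.6],[0.1575,0.4215,0,0,0,0.511,0.6],[0.1575,0.4215,0,0,0,0.511,0.6]]]'
python3 -c "
from h import *
o,im=snap('wrist','w9',k=1.5625);look()
c=cam('wrist',o);h=cv2.cvtColor(im,cv2.COLOR_RGB2HSV);m=(h[...,0]>10)&(h[...,0]<28)&(h[...,1]>90)
N,L,st,ce=cv2.connectedComponentsWithStats(m.astype(np.uint8))
for i in range(1,N):
  if st[i,4]>500:
    p=onz(c,np.argwhere(L==i)[:,::-1],.032)[:,:2];print(st[i],cv2.minAreaRect((p*1000).astype(np.float32)))
print(proj(c,[[.678,-.1095,.032]]),o['ee_pos'])
"
```

```text
time: 30.88
ee_pos: [0.4504, 0.2793, 0.1619]
eef_rot: [0.0, 0.996, 0.086, 0.0]
ft_force: [0.5, 1.1, -0.1]
width: 0.0255
gripper_force: 0.0
time: 32.12
ee_pos: [0.6778, -0.1072, 0.1603]
eef_rot: [0.0, 0.986, -0.168, 0.0]
ft_force: [0.0, 1.2, 1.1]
width: 0.0683
gripper_force: 0.0
g [0.5584 0.2994] yaw 9.8 len 0.063
g [0.545  0.3768] yaw 11.9 len 0.063
r [ 0.6078 -0.2758] yaw -6.9 len 0.063
r [ 0.6023 -0.3567] yaw -4.9 len 0.062
r [ 0.5008 -0.266 ] yaw -4.9 len 0.062
[  405   106   107   223 12154] ((567.9662475585938, -266.3647766113281), (91.20877838134766, 216.72235107421875), 84.07406616210938)
[ 231  151   56   55 3030] ((679.9317626953125, -111.45734405517578), (44.915443420410156, 45.13688659667969), 70.7664794921875)
[[256.78412709 181.54028918]] [ 0.67779475 -0.10721752  0.16033501]
```

View pics/w9.png

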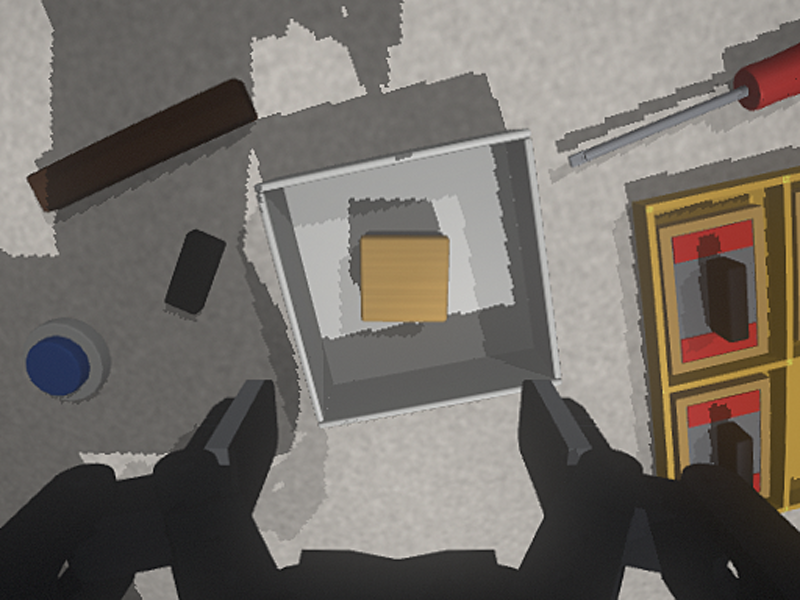

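The tin's lid is square to the tool at px (404,278), well clear of the basket walls. Going down to it now.

```bash
python3 -c "
from h import *
go(.679,-.111,.006,-19.3);go(.4371,.3559,.16,9.9)"
```

```text
go [ 0.0022  0.0031  0.1544  0.0003 -0.0004  0.0002] psi -19.3 t 32.225
go [-3.803e-01 -3.577e-01  2.000e-04  4.000e-04 -3.000e-04 -5.095e-01] psi 9.9 t 32.225
```

```bash
python3 -m crank '[[[0.002,0.003,0.05,0,0,0,0.6],[0.002,0.003,0.1,0,0,0,0.6],[0.002,0.003,0.14,0,0,0,0.6],[0.002,0.003,0.154,0,0,0,0.6],[0.002,0.003,0.154,0,0,0,0.6],[0.002,0.003,0.154,0,0,0,-0.2],[0.002,0.003,0.154,0,0,0,-0.2],[0.002,0.003,0.154,0,0,0,-0.2],[0.002,0.003,0.154,0,0,0,-0.2]]]' 50
python3 -c "
from h import *
o=env.get_obs();print(o['ft_force'],o['ee_pos'])"
```

```text
time: 33.35
ee_pos: [0.6802, -0.1125, 0.0083]
eef_rot: [0.0, 0.986, -0.168, 0.002]
ft_force: [-1.3, 0.8, 7.4]
width: 0.0452
gripper_force: 51.7
[-1.25649151  0.81740247  7.42271374] [ 0.68017557 -0.11252813  0.00834347]
```

```bash
python3 -m crank '[[[0,0,-0.02,0,0,0,-0.2],[0,0,-0.06,0,0,0,-0.2],[0,0,-0.11,0,0,0,-0.2],[0,0,-0.154,0,0,0,-0.2],[0,0,-0.154,0,0,0,-0.2]]]' 50
python3 -c "
from h import *
go(.4371,.3559,.16,99.9)"
```

```text
time: 33.98
ee_pos: [0.6804, -0.1127, 0.1658]
eef_rot: [0.001, 0.986, -0.168, 0.004]
ft_force: [0.5, 0.2, -1.5]
width: 0.0447
gripper_force: 51.4
go [-0.3851 -0.3613  0.0022  0.0098 -0.0051 -2.0818] psi 99.9 t 33.975
```

```bash
python3 -m crank '[[[-0.384,-0.36,0,0,0,-2.08,-0.2],[-0.384,-0.36,0,0,0,-2.08,-0.2],[-0.384,-0.36,0,0,0,-2.08,-0.2],[-0.384,-0.36,0,0,0,-2.08,-0.2],[-0.384,-0.36,0,0,0,-2.08,-0.2],[-0.384,-0.36,0,0,0,-2.08,-0.2],[-0.384,-0.36,0,0,0,-2.08,-0.2],[-0.384,-0.36,0,0,0,-2.08,-0.2],[-0.384,-0.36,0,0,0,-2.08,-0.2],[-0.384,-0.36,0,0,0,-2.08,-0.2]]]' 50
python3 -c "
from h import *
go(.4371,.3559,.16,99.9)"
```

```text
time: 35.22
ee_pos: [0.4346, 0.3563, 0.1596]
eef_rot: [-0.0, 0.716, 0.698, -0.001]
ft_force: [-0.2, -0.1, -0.5]
width: 0.0451
gripper_force: 51.4
go [-0.0003  0.0025 -0.0004 -0.0008  0.0006 -0.1976] psi 99.9 t 35.225
```

```bash
python3 -m crank '[[[0,0.002,0,0,0,-0.18,-0.2],[0,0.002,0,0,0,-0.18,-0.2],[0,0.002,0.05,0,0,-0.18,-0.2],[0,0.002,0.1,0,0,-0.18,-0.2],[0,0.002,0.1,0,0,-0.18,-0.2],[0,0.002,0.1,0,0,-0.18,-0.2]]]' 50
python3 -c "
from h import *
go(.4371,.3559,.010,99.9)"
```

```text
time: 35.98
ee_pos: [0.4392, 0.3551, 0.0617]
eef_rot: [0.001, 0.654, 0.756, 0.001]
ft_force: [0.4, -0.7, 0.1]
width: 0.045
gripper_force: 51.7
go [ 0.0011 -0.0021  0.0517  0.0025 -0.0004 -0.0287] psi 99.9 t 35.975
```

```bash
python3 -m crank '[[[0.001,-0.002,0.03,0,0,-0.03,-0.2],[0.001,-0.002,0.051,0,0,-0.03,-0.2],[0.001,-0.002,0.051,0,0,-0.03,-0.2],[0.001,-0.002,0.051,0,0,-0.03,0.25],[0.001,-0.002,0.051,0,0,-0.03,0.25],[0.001,-0.002,0.03,0,0,-0.03,0.25],[0.001,-0.002,-0.03,0,0,-0.03,0.25],[0.001,-0.002,-0.09,0,0,-0.03,0.25],[0.001,-0.002,-0.15,0,0,-0.03,0.25],[0.001,-0.002,-0.15,0,0,-0.03,0.25]]]' 50
python3 -c "
from h import *
go(.6939,.1036,.20,90)"
```

```text
time: 37.22
ee_pos: [0.4376, 0.3563, 0.2152]
eef_rot: [0.002, 0.642, 0.766, 0.005]
ft_force: [0.5, -0.0, -1.1]
width: 0.0534
gripper_force: 0.0
go [-0.2937  0.208   0.0165  0.0094 -0.0034  0.1759] psi 90 t 37.225
```

```bash
python3 -m crank '[[[-0.294,0.208,0.03,0.005,-0.002,0.176,-1],[-0.294,0.208,0.03,0.005,-0.002,0.176,-1],[-0.294,0.208,0.03,0.005,-0.002,0.176,-1],[-0.294,0.208,0.03,0.005,-0.002,0.176,-1],[-0.294,0.208,0.03,0.005,-0.002,0.176,-1],[-0.294,0.208,0.03,0.005,-0.002,0.176,-1],[-0.294,0.208,0.03,0.005,-0.002,0.176,-1],[-0.294,0.208,0.03,0.005,-0.002,0.176,-1],[-0.294,0.208,0.03,0.005,-0.002,0.176,-1]]]' 50
python3 - <<'E'
from h import *
o,im=snap('wrist','w10');t=get_image("top");ct=cam("top");tags(t,ct,z=.014)
x=np.clip(cv2.cvtColor(t,cv2.COLOR_RGB2BGR)[170:275,105:400].astype(float)*1.6,0,255).astype(np.uint8)
cv2.imwrite("pics/t2.png",cv2.resize(x,None,fx=2.7,fy=2.7,interpolation=cv2.INTER_CUBIC))
c=cam('wrist',o);h=cv2.cvtColor(im,cv2.COLOR_RGB2HSV);m=(h[...,0]>100)&(h[...,0]<125)&(h[...,1]>120)&(h[...,2]>60)
N,L,st,ce=cv2.connectedComponentsWithStats(m.astype(np.uint8))
for i in range(1,N):
  if st[i,4]>300: print(st[i],ce[i],onz(c,ce[i],.03)[0],tri(ct,[(221.587,160.076)],c,[ce[i]]))
print(o['ee_pos'])
go(.696,.103,.05)
E
```

```text
time: 38.35
ee_pos: [0.6918, 0.1035, 0.1802]
eef_rot: [-0.001, 0.707, 0.708, -0.003]
ft_force: [-0.4, 0.4, 0.9]
width: -0.0001
gripper_force: 0.0
g [0.5444 0.3756] yaw 11.1 len 0.063
g [0.5185 0.3403] yaw -80.6 len 0.059
r [ 0.607  -0.2746] yaw -6.6 len 0.063
r [ 0.6015 -0.3552] yaw -5.3 len 0.062
r [ 0.5002 -0.2652] yaw -5.3 len 0.062
[ 294    0   72   30 1562] [328.07106274  11.75352113] [0.7495379  0.23441544 0.03      ] [[0.62714884 0.1127402  0.41109267]]
[238 153  38  34 608] [255.57401316 166.22697368] [0.69333104 0.11030996 0.03      ] [[0.69403391 0.10471181 0.00831124]]
[0.69178629 0.10352427 0.18018354]
go [1.000e-04 4.600e-03 1.303e-01 0.000e+00 0.000e+00 0.000e+00] psi None t 38.45
```

View pics/t2.png

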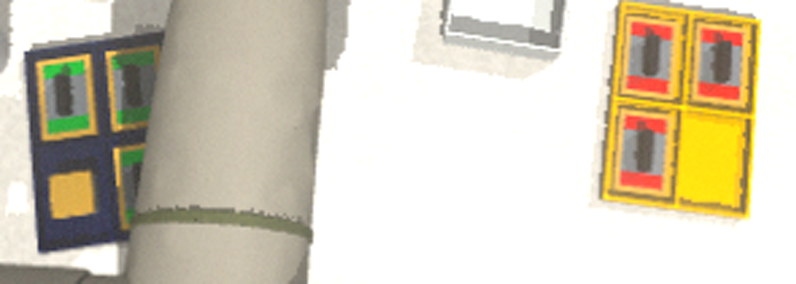

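The top crop shows three reds in the yellow tray, two greens clear in the navy tray with the third partly hidden, and the tin in the near-left compartment at (72,195). I'll confirm the hidden green with the side camera, then go down to the button.

```bash
python3 -c "
from h import *
tags(get_image('side'),cam('side'),z=.014,amin=8);go(.694,.105,.03,90)"
```

```text
g [0.5469 0.3745] yaw 11.1 len 0.056
g [0.5602 0.2967] yaw 12.0 len 0.058
g [0.4535 0.2772] yaw 10.4 len 0.059
r [ 0.5026 -0.2661] yaw -6.0 len 0.059
r [ 0.609  -0.2758] yaw -5.8 len 0.057
r [ 0.6036 -0.3557] yaw -6.2 len 0.058
go [ 0.0023  0.0026  0.1502 -0.0044  0.0029  0.0009] psi 90 t 38.5
```

All six frames are where they belong. Next I press the button: down to 30 mm, then small steps.

```bash
python3 -m crank '[[[0.002,0.002,0.06,-0.004,0.003,0,-1],[0.002,0.002,0.11,-0.004,0.003,0,-1],[0.002,0.002,0.148,-0.004,0.003,0,-1],[0.002,0.002,0.148,-0.004,0.003,0,-1],[0.002,0.002,0.148,-0.004,0.003,0,-1]]]'
for i in 1; do python3 -m crank '[[[0,0,0.004,0,0,0,-1],[0,0,0.004,0,0,0,-1]]]'
python3 -m crank '[[[0,0,0.004,0,0,0,-1],[0,0,0.004,0,0,0,-1]]]'; done
```

```text
time: 39.12
ee_pos: [0.6947, 0.1042, 0.0342]
eef_rot: [0.001, 0.707, 0.707, 0.001]
ft_force: [1.2, 0.1, 1.3]
width: 0.0001
gripper_force: 0.0
time: 39.38
ee_pos: [0.6939, 0.1039, 0.0286]
eef_rot: [0.0, 0.707, 0.707, 0.0]
ft_force: [0.4, 1.1, 0.0]
width: 0.0001
gripper_force: 0.0
time: 39.62
ee_pos: [0.6934, 0.1039, 0.0234]
eef_rot: [-0.001, 0.707, 0.707, -0.0]
ft_force: [-0.3, -1.2, 0.7]
width: -0.0002
gripper_force: 0.0
```

```bash
python3 -m crank '[[[0,0,0.003,0,0,0,-1],[0,0,0.003,0,0,0,-1],[0,0,0.003,0,0,0,-1]]]'
python3 -m crank '[[[0,0,0.003,0,0,0,-1],[0,0,0.003,0,0,0,-1],[0,0,0.003,0,0,0,-1]]]'
python3 -m crank '[[[0,0,0.002,0,0,0,-1],[0,0,0.002,0,0,0,-1],[0,0,0.002,0,0,0,-1]]]'
```

```text
time: 40.0
ee_pos: [0.6938, 0.104, 0.0211]
eef_rot: [-0.0, 0.707, 0.707, -0.0]
ft_force: [0.9, -1.1, 2.3]
width: -0.0003
gripper_force: 1.0
time: 40.38
ee_pos: [0.6938, 0.1039, 0.018]
eef_rot: [-0.0, 0.707, 0.707, -0.0]
ft_force: [0.4, 0.0, 3.2]
width: 0.0001
gripper_force: 1.8
time: 40.75
ee_pos: [0.6938, 0.1039, 0.0161]
eef_rot: [-0.0, 0.707, 0.707, -0.0]
ft_force: [-0.4, 1.3, 5.0]
width: 0.0004
gripper_force: 2.8
```

```bash
python3 -m crank '[[[0,0,0.002,0,0,0,-1],[0,0,0.002,0,0,0,-1],[0,0,0.002,0,0,0,-1]]]'
python3 -m crank '[[[0,0,0.002,0,0,0,-1],[0,0,0.002,0,0,0,-1],[0,0,0.002,0,0,0,-1]]]'
```

```text
time: 41.12
ee_pos: [0.6939, 0.1039, 0.0159]
eef_rot: [0.0, 0.707, 0.707, 0.0]
ft_force: [-5.8, -0.6, 18.0]
width: 0.0
gripper_force: 8.4
time: 41.5
ee_pos: [0.6941, 0.1039, 0.0157]
eef_rot: [0.0, 0.707, 0.707, 0.0]
ft_force: [-11.1, -0.3, 28.0]
width: -0.0002
gripper_force: 14.0
```

The travel bottomed out at about 15.9 mm with the force rising to 28 N, so the button is fully down. I'll raise the arm, go clear of the navy tray's line of sight and verify.

```bash
python3 -m crank '[[[0,0,-0.02,0,0,0,-1],[0,0,-0.08,0,0,0,-1],[0,0,-0.14,0,0,0,-1],[0,0,-0.2,0,0,0,-1],[0.1,-0.1,-0.2,0,0,0,-1],[-0.1,-0.1,-0.2,0,0,0,-1],[-0.1,-0.1,-0.2,0,0,0,-1],[-0.1,-0.1,-0.2,0,0,0,-1],[-0.1,-0.1,-0.2,0,0,0,-1],[-0.1,-0.1,-0.2,0,0,0,-1]]]'
python3 - <<'E'
from h import *
print("top");t=get_image("top");tags(t,cam("top"),z=.014);print("side");tags(get_image('side'),cam('side'),z=.014,amin=8)
c=cam("top");h=cv2.cvtColor(t,cv2.COLOR_RGB2HSV);m=(h[...,0]>10)&(h[...,0]<28)&(h[...,1]>90);m[:,:115]=0;m[:,150:]=0
N,L,st,ce=cv2.connectedComponentsWithStats(m.astype(np.uint8))
for i in range(1,N):
  if st[i,4]>100: print(st[i],onz(c,ce[i],.032))
x=np.clip(cv2.cvtColor(t,cv2.COLOR_RGB2BGR)[130:275,105:425].astype(float)*1.4,0,255).astype(np.uint8)
cv2.imwrite("pics/t3.png",cv2.resize(x,None,fx=2.4,fy=2.4,interpolation=cv2.INTER_CUBIC))
E
```

```text
time: 42.75
ee_pos: [0.5939, 0.0047, 0.2116]
eef_rot: [-0.001, 0.707, 0.707, -0.0]
ft_force: [-0.1, 0.6, 0.7]
width: 0.0003
gripper_force: 0.0
top
g [0.5572 0.2995] yaw 10.4 len 0.062
g [0.5444 0.3753] yaw 11.2 len 0.063
g [0.4489 0.289 ] yaw -4.7 len 0.064
r [ 0.6071 -0.2748] yaw -6.8 len 0.063
r [ 0.6014 -0.3553] yaw -5.2 len 0.062
r [ 0.5019 -0.2593] yaw -7.3 len 0.062
side
g [0.5599 0.2995] yaw 12.9 len 0.057
g [0.453  0.2772] yaw 11.9 len 0.057
r [ 0.5042 -0.2598] yaw -7.5 len 0.059
r [ 0.6089 -0.2757] yaw -5.9 len 0.058
r [ 0.6036 -0.3557] yaw -6.3 len 0.058
[138  86  12  32 374] [[0.87352099 0.35709465 0.032     ]]
[133 144  17  24 198] [[0.69729682 0.3485048  0.032     ]]
[118 190  24  32 226] [[0.53914959 0.36679826 0.032     ]]
[123 233  17  18 270] [[0.43613556 0.35338949 0.032     ]]
```

View pics/t3.png

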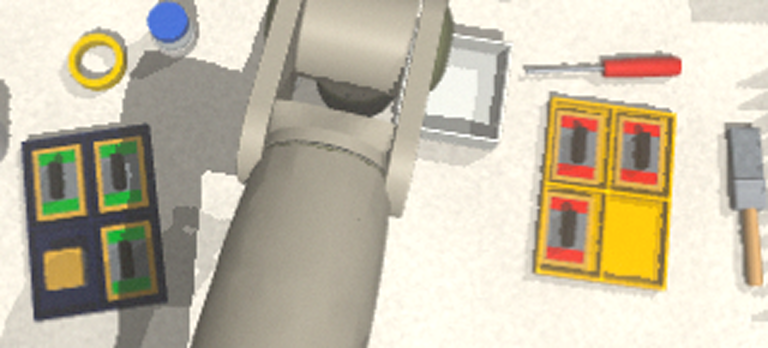

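The final view shows three greens and the tin in the navy tray, and three reds in the yellow tray. One red at (568,228) was nudged about 7 mm but is still flat and well within 18 mm. Handing in.

```bash
python3 -c "
from bench import env
print(env.hand_in())"
```

```text
the job is handed in; nothing more can be done
None
```

I handed the job in with three green frames and the tin in the navy tray, three red frames in the yellow tray and the button pressed fully down; hand-in gave no verdict.

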